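# Change over the tin shaker, lock it and zero its run counter

### The arm

A 7-joint arm with a two-finger parallel gripper is mounted at the origin on the work surface. World frame = base frame: x ahead of the robot, y to its left, z up, the work surface at z = 0. Lengths are in mm, angles in rad, forces in N, time in s.
With the tool pointing down it reaches from about 400 to 875 mm from the base axis. Payload 4.4 kg.
Tool frame: the origin (TCP) lies midway between the tips of the shut fingers; the grasp point (between the pads) lies 19 mm behind it; z points along the fingers, y is the line along which they close (so a half turn about z gives the same grasp; the last joint's range is limited). The gripper opens to 85 mm and grips with 20 to 120 N. Pads are 22 mm wide; open, the fingers measure 114 mm over their backs; the gripper's body (76 mm by 85 mm) begins 54 mm behind the grasp point. The pads swing forward as they close: fully open they stand 13 mm farther back than shut.
Start: joints at [-1.222, 0.628, 0.038, 1.517, -0.027, 0.996, -0.02], TCP at [261.933, 594.902, 231.313] pointing down, gripper open.
Joint ranges: [-3.06, 3.06], [-0.37, 2.12], [-1.25, 1.32], [0.18, 2.47], [-1.1, 4.24], [0.23, 1.98], [-2.94, 2.94]. Speed limits (rad/s): [2.57, 2.57, 3.14, 3.14, 3.14, 3.14, 3.14].

### API

Orientations are given as [roll, pitch, yaw] about the fixed x, y, z axes, in that order (R = Rz(yaw) Ry(pitch) Rx(roll)).
In Python, from cell import read_state, get_image, finish_job gives the robot as it stands.
- The arm moves only by the tool send_rows, never from a script. Its argument "series" is a list of rows, each an object of numbers: "ax", "ay", "az": the turn, a rotation vector about the tool's x, y, z in rad; "dx", "dy", "dz": the shift along the tool's x, y, z in cm; "hand": the closure, from 0 (fully open) to 1 (shut). In form: [{"ax": .., "ay": .., "az": .., "dx": .., "dy": .., "dz": .., "hand": ..}, ...]. A call has 1 to 10 rows; each row is the pose to reach, as a shift and turn from the pose commanded when the call began, along the tool's axes at that moment; what a row does not reach only later rows make up. A row lasts 1/10 s, in which the tool goes at most 50 mm and 8.59 degrees, less where a joint would pass 70% of its speed; a pose out of reach is approached as far as the arm can. A call with a gripper value outside its range is refused whole. The fingers move at their own pace and stop on an object; the grip force is fixed at half the most. Time passes only in rows, so rows that repeat a pose let the fingers close. It gives the time, the measured TCP pose, the force, the opening and the grip force at its end, in the units of the state.
- read_state(): the state, without advancing time (a new reading comes with each control period).
- get_image(name): name is "scene" or "top" or "wrist"; returns a dict with "pixels" (480x640x3 uint8, red, green, blue), "mtx" (3x3 intrinsics, pixels), "R" (3x3) and "t" (3): a world point X has camera coordinates R X + t. Camera axes: x right, y down, z forward; pixel columns grow to the right and rows downward; lengths in mm; the calibration is good to about 2 mm. A picture is of the moment at which its call begins. There is no depth.
- finish_job(): hands the job in; it is judged then, once.
The state is a dict: "clock": time; "qpos": joint angles; "qd": joint speeds; "tau": joint torques, N m; "eef_pos": TCP position; "tool_rot": TCP orientation; "force": force on the tool from outside, world axes, zero at the start; "torque": the same for the moment, N m; "width": finger opening in mm; "gripper_force": force on a finger pad.
Only numpy, scipy, OpenCV 4.12 (cv2) and the standard library are available. Lean on these libraries where they do the work, as an engineer would, in place of code of your own. Each camera call takes 0.05 s, during which the arm holds its last target. There are 200 camera calls.

### The job

The shaker's last run is done: take the finished yellow tin out of the cradle and stand it on the black rubber mat, then stand every small blue tin from the bench upright in a pocket of its own, swing the hold-down bar in over them right up to its stop and push the red-headed lock pin fully home through the fork and the bar's end. Turn the run counter's knob all the way back to its zero stop, whenever it suits you, and leave everything else on the bench where it is.

Things in the scene. Friction and masses are not known exactly. Their poses are not given: they have to be found in the camera images.
- shaker: Blue bench-top tin shaker, fixed: base 300 (x) x 400 (y) mm, front deck 55 mm high. Origin: centre of its underside, on the bench; x points away from the worker to the motor hood (125 mm high), y to the left, z up. At x +30 mm a row of 4 cradle pockets along y, the yellow fork at y -165 and the bar's pivot post at y +165. On the deck: counter dial at x -95, y -90, pin keeper at x -100, y +45.
- pin: Loose lock pin: steel shaft 10 mm in diameter, 55 mm long, rounded tip, under a red cylindrical head 20 mm in diameter, 32 mm high. Origin: the tip's lowest point; z runs up through the head (head z 55 to 87 mm). 60 g. At the start upright in the keeper, a dark block 30 x 30 x 45 mm on the shaker's deck: shaft 45 mm deep in its 13 mm hole, tip on the deck.
- bar (a joint): Angle of the steel hold-down bar, rad: 0 = over the cradle at its stop, end in the fork; to 1.6 = swung out toward the robot. Closing turns it counter-clockwise seen from above. Stiff pivot (0.12 N m): stays where left. Bar 30 mm wide; its underside (155 mm above the bench) passes 3 mm above the lids of seated tins and strikes a tin standing higher; its top is at 170 mm.
- bar_pivot (a point): Point on the bar's vertical pivot axis, at the height of the bar's top (170 mm).
- bar_handle (a point): Middle of the bar's upright black handle: a round knob 20 mm in diameter on top of the bar, 180 mm from the pivot axis, 176 to 210 mm above the bench; this point is at 193 mm.
- fork_hole (a point): Centre of the hole in the yellow fork's upper plate, at that plate's top face (182 mm above the bench). Two plates, 50 x 40 mm, 6 mm thick (tops at 182 and 152 mm), each with a vertical 13 mm hole; the bar's end, with a 14 mm hole, goes between them and lines up at bar angle 0. When home, the pin's red head rests on the upper plate, its tip 55 mm below this point.
- counter (a joint): Reading of the run counter's knob, rad: 0 = at its zero stop (pointer at the thick green mark), up to 5.2 = full scale, growing clockwise seen from above. It stays where it is left (friction about 0.05 N m). Turn it counter-clockwise seen from above to bring it back to the stop.
- counter_grip (a point): On the vertical axis of the counter's black bar knob, 93 mm above the bench. Its grip bar is 38 mm long, 12 mm wide, 70 to 100 mm above the bench, on a skirt 38 mm in diameter; a red pointer extends from one end. The pointer's direction is 2.6 rad minus the joint value, counter-clockwise from the shaker's x axis; the bar lies along it.
- pocket1 (a point): Centre of the floor of cradle pocket 1 (shaker's y +99 mm), 82 mm above the bench. Inside 62 x 62 mm, walls 15 to 18 mm above the floor; pockets stand 66 mm apart. A seated tin's origin lies at this point, within the pocket's play of 4 mm.
- pocket2 (a point): Centre of the floor of cradle pocket 2 (shaker's y +33 mm), 82 mm above the bench. Inside 62 x 62 mm, walls 15 to 18 mm above the floor; pockets stand 66 mm apart. A seated tin's origin lies at this point, within the pocket's play of 4 mm.
- pocket3 (a point): Centre of the floor of cradle pocket 3 (shaker's y -33 mm), 82 mm above the bench. Inside 62 x 62 mm, walls 15 to 18 mm above the floor; pockets stand 66 mm apart. A seated tin's origin lies at this point, within the pocket's play of 4 mm.
- pocket4 (a point): Centre of the floor of cradle pocket 4 (shaker's y -99 mm), 82 mm above the bench. Inside 62 x 62 mm, walls 15 to 18 mm above the floor; pockets stand 66 mm apart. A seated tin's origin lies at this point, within the pocket's play of 4 mm.
- tin_a: Closed blue paint tin with a blue lid, 54 mm in diameter, 70 mm high, 0.15 to 0.31 kg, upright on the bench. Origin: centre of its underside. Not in every batch: it may be absent.
- tin_b: Closed blue paint tin with a blue lid, 54 mm in diameter, 70 mm high, 0.15 to 0.31 kg, upright on the bench. Origin: centre of its underside. Not in every batch: it may be absent.
- tin_c: Closed blue paint tin with a blue lid, 54 mm in diameter, 70 mm high, 0.15 to 0.31 kg, upright on the bench. Origin: centre of its underside. Not in every batch: it may be absent.
- tin_d: Closed blue paint tin with a blue lid, 54 mm in diameter, 70 mm high, 0.15 to 0.31 kg, upright on the bench. Origin: centre of its underside. Not in every batch: it may be absent.
- done_tin: Closed tin with a yellow label and yellow lid, finished in the last run; same size as the blue ones (54 mm in diameter, 70 mm high), 0.22 kg. At the start seated in cradle pocket 3. Origin: centre of its underside.
- mat: Black rubber mat for finished tins, 110 x 110 mm, 3 mm thick, fixed flat on the bench. Origin: centre of its underside.
- hardener_tin: Bystander: tin of the same size as the blue ones but with a green label and green lid, upright on the bench. Not part of the batch. Origin: centre of its underside.
- mix_cup: Bystander: white mixing cup, 64 mm in diameter, 75 mm high. Origin: centre of its underside.
- aerosol: Bystander: spray can with red label, 54 mm in diameter, 170 mm high. Origin: centre of its underside.
- tape_roll: Bystander: roll of yellow masking tape lying flat, 96 mm in diameter, 24 mm high. Origin: centre of its underside.
- stir_spatula: Bystander: stirring spatula 240 mm long lying flat on the bench to the left. Origin: its middle, underneath.
- thinner_bottle: Bystander: white bottle with red cap, 66 mm in diameter, 160 mm high. Origin: centre of its underside.

How it is judged:
By the outcome, as a careful person would: the job done as asked, in the order asked, and still so for the second after the job is handed in, with the robot touching nothing.
Of tin_a, tin_b, tin_c, tin_d only 2 to 4 are there at a start; the rules pass over those that are not, and their reading is None.
At some moment in a run one of tin_a, tin_b, tin_c, tin_d may be knocked a few centimetres aside while the robot is not near it.
It also fails if it takes over 210 s, if anything falls off the work surface, if the arm or the gripper's body presses on something with over 40 N, if the wrist force passes 120 N, or if a joint passes its speed limit or range.

## Working session

There is one attempt and no reset: what is moved stays moved. The work goes in short steps, Python scripts to look and compute and a tool call to move; the robot and the scene stay as the last step left them, time stands still between calls to the robot, and variables do not carry over. Pictures are saved under pics/ and viewed, at most 16 in all, crops included, and the job is handed in when it is done.

Besides the shell and the picture viewer there is one more tool, called after ">>>" by a JSON object that holds its "api" and its "payload", one argument or row to a line. send_rows: Moves the arm, as the interface text tells. Its arguments: {"type":"object","properties":{"series":{"type":"array","items":{"type":"object","properties":{"ax":{"type":"number"},"ay":{"type":"number"},"az":{"type":"number"},"dx":{"type":"number"},"dy":{"type":"number"},"dz":{"type":"number"},"hand":{"type":"number"}}}}},"required":["series"]}

```bash
mkdir -p pics; ls
cat > h.py <<'E'
import numpy as np, cv2, json
from cell import read_state, get_image, finish_job
def snap(name, fn=None):
    g=get_image(name)
    for k in("mtx","R","t"): g[k]=np.array(g[k],float)
    g["pixels"]=np.array(g["pixels"],np.uint8)
    if fn: cv2.imwrite("pics/"+fn,g["pixels"][:,:,::-1])
    return g
def ray(g,u,v,z):
    d=g["R"].T@np.linalg.solve(g["mtx"],[u,v,1.]); c=-g["R"].T@g["t"].ravel()
    return (c+d*(z-c[2])/d[2])
def proj(g,X):
    p=g["mtx"]@(g["R"]@np.array(X,float)+g["t"].ravel()); return p[:2]/p[2]
E
python3 - <<'E'
from h import *
print(read_state())
a=snap("top","top0.png");b=snap("scene","scene0.png")
for g in(a,b): print(g["mtx"],g["R"],g["t"])
E
```

```text
pics
{'clock': 0.0, 'qpos': array([-1.22176521,  0.62932996,  0.0384485 ,  1.51839455, -0.02698641,
        0.99631566, -0.01996659]), 'qd': array([-0.00062853,  0.00076468,  0.00040431, -0.00097188,  0.00108491,
       -0.00022517,  0.00222175]), 'tau': array([-2.40579857e-04, -5.63406122e+01,  1.22610636e+00, -1.93446869e+01,
        1.09899009e-02,  1.05933941e-02,  1.55421350e-06]), 'eef_pos': array([261.69465485, 594.28835404, 230.39122013]), 'tool_rot': array([-3.13966378e+00,  4.05308292e-05,  2.72679648e+00]), 'force': array([ 0.1910895 ,  1.08041412, -0.62811751]), 'torque': array([-0.01390252, -0.03963342, -0.0041322 ]), 'gripper_force': 0.0, 'width': 85.08750385242807}
[[509.25636167   0.         321.49543665]
 [  0.         509.25636167 241.52599598]
 [  0.           0.           1.        ]] [[ 0.02460017 -0.99969648 -0.00133621]
 [-0.99789263 -0.02447546 -0.0600937 ]
 [ 0.06004275  0.00281171 -0.99819185]] [  52.97866719  545.00718503 1599.55849612]
[[618.63975263   0.         317.77894425]
 [  0.         618.63975263 247.45442489]
 [  0.           0.           1.        ]] [[ 0.82042908  0.57171201 -0.00644262]
 [ 0.45194201 -0.65537413 -0.60517201]
 [-0.35020644  0.49358902 -0.79606867]] [-459.27796369 -106.84118267 1751.9853683 ]
```

View pics/top0.png

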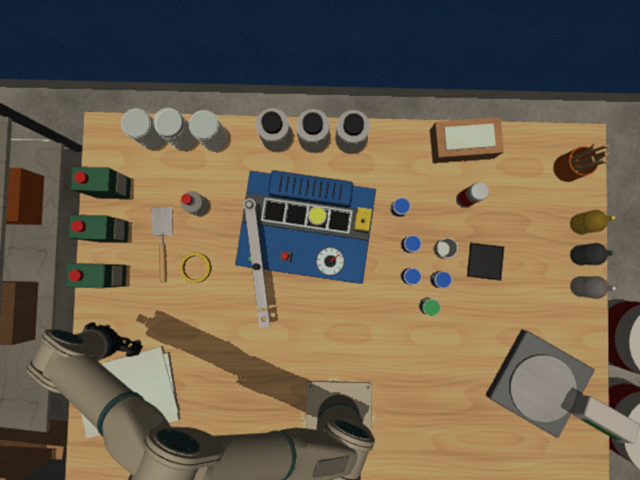

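View pics/scene0.png

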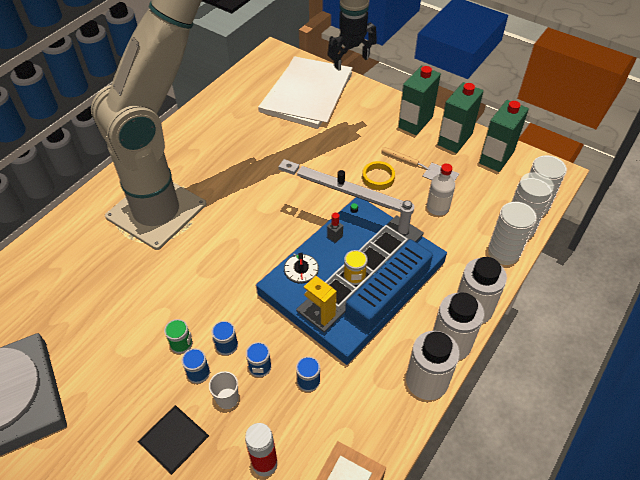

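The top view shows the shaker at (308,225). The yellow tin is in pocket 3 at (317,215), and the bar is swung out. Four blue tins stand at (401,207), (412,244), (412,277) and (442,280). The green bystander is at (431,307) and the mat at (486,261). The scene view agrees.

```bash
cat >> h.py <<'E'
def blobs(g,lo,hi,amin=20):
    hsv=cv2.cvtColor(g["pixels"],cv2.COLOR_RGB2HSV)
    m=cv2.inRange(hsv,np.array(lo),np.array(hi))
    n,l,s,c=cv2.connectedComponentsWithStats(m)
    return [(c[i],s[i]) for i in range(1,n) if s[i][4]>=amin]
E
python3 - <<'E'
from h import *
T=cv2.imread("pics/top0.png")
g=snap("top");s=snap("scene")
print("cam",-g["R"].T@g["t"],-s["R"].T@s["t"])
for nm,lo,hi,z in(("blue",(110,150,120),(125,255,255),70),("green",(50,150,80),(75,255,255),70),("yel",(22,150,120),(32,255,255),152),("fork",(20,150,120),(28,255,255),182),("mat",(0,0,0),(180,80,50),3),("red",(0,180,100),(6,255,255),142)):
    for k,gg in(("T",g),("S",s)):
        for c,st in blobs(gg,lo,hi,12 if nm!="mat" else 500):
            print(nm,k,c.round(1),st,ray(gg,*c,z).round(0))
S=s
import itertools
for nm,p,z in(("pivot",(250,204),170),("forkhole",(363,219),182),("handle",(257,267),200),("end",(264,322),170)): print(nm,ray(g,*p,z).round(0))
cv2.imwrite("pics/topz.png",cv2.resize(g["pixels"][160:340,220:400,::-1],(760,760))[:600] if 0 else cv2.resize(g["pixels"][160:340,225:385,::-1],None,fx=3.3,fy=3.3,interpolation=2))
E
```

```text
cam [ 446.51347133   61.80438779 1629.48853663] [1038.64756493 -672.20696354 1327.08441743]
green S [354.1 205.8] [351 203   7   6  29] [485. 278.  70.]
green S [175.6 328.7] [166 320  20  18 262] [ 349. -275.   70.]
green S [177.7 345.8] [173 343  10   8  44] [ 384. -305.   70.]
yel T [316.8 214.6] [310 208  14  14 159] [614.  82. 152.]
yel T [362.6 218.8] [355 208  16  23 289] [605. -52. 152.]
yel T [194.3 267.3] [180 253  30  30 230] [452. 433. 152.]
yel S [378.5 172.5] [363 161  32  24 199] [512. 350. 152.]
yel S [355.5 258.7] [346 251  20  16 250] [614.  80. 152.]
yel S [320.1 288.7] [305 276  32  26 375] [593. -37. 152.]
fork T [362.6 218.8] [355 208  16  23 289] [601. -50. 182.]
fork T [194.4 267.3] [180 253  30  30 263] [451. 425. 182.]
fork S [378.1 174.2] [362 161  33  29 370] [527. 318. 182.]
fork S [355.5 258.7] [346 251  20  16 250] [625.  60. 182.]
fork S [353.3 275.4] [347 269  17  14  99] [646.  18. 182.]
fork S [321.  295.4] [304 276  33  49 732] [616. -67. 182.]
mat T [ 38.6 128. ] [  0 103  82  50 758] [891. 993.   3.]
mat T [485.1 261.2] [ 468  244   35   36 1062]
[... 1119 characters left out ...]
421. 784. 142.]
red S [426.  69.] [421  66  11   7  62] [397. 817. 142.]
red S [425.5  75.5] [422  74   8   4  22] [411. 789. 142.]
red S [469.   86.1] [464  83  11   7  67] [543. 818. 142.]
red S [468.7  92.4] [465  91   8   4  28] [555. 791. 142.]
red S [514.1 104.1] [509 101  11   7  68] [688. 817. 142.]
red S [513.9 110.7] [511 109   7   4  18] [700. 790. 142.]
red S [446.5 167.4] [442 164  10   8  69] [647. 477. 142.]
red S [335.1 218.6] [332 213   7  13  69] [501. 161. 142.]
red S [300.5 261.5] [300 259   2   6  12] [508.   5. 142.]
red S [261.8 464. ] [252 456  19  16 150] [ 725. -422.  142.]
pivot [638. 275. 170.]
forkhole [601. -51. 182.]
handle [457. 245. 200.]
end [301. 224. 170.]
```

View pics/topz.png

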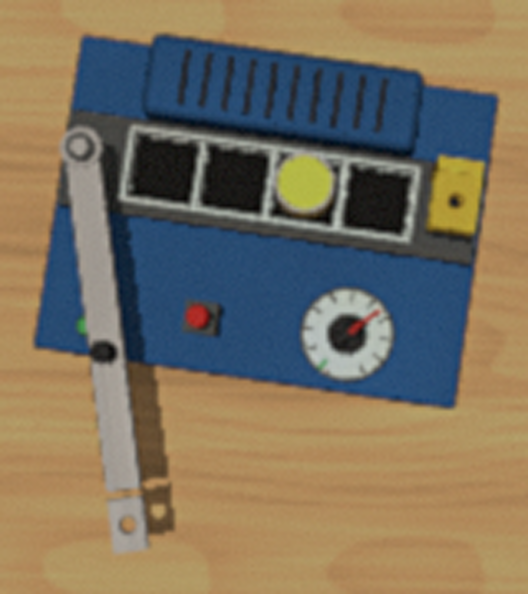

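```bash
cat >> h.py <<'E'
def to(x,y,z,yaw=None,s=None):
    "cm shifts in tool axes from the measured pose"
    from scipy.spatial.transform import Rotation as Ro
    s=s or read_state(); r=np.array(s["tool_rot"]); R=Ro.from_euler("xyz",r).as_matrix()
    d=R.T@(np.array([x,y,z])-s["eef_pos"])/10
    az=0 if yaw is None else -(yaw-r[2])
    return dict(d=d.round(2).tolist(),az=round(az,3))
C=np.array([589.7,115.4]);PSI=-0.113
def sh(x,y):
    c,s=np.cos(PSI),np.sin(PSI); return C+[c*x-s*y,s*x+c*y]
def blue(g,z=70,box=None):
    hsv=cv2.cvtColor(g["pixels"],cv2.COLOR_RGB2HSV); m=cv2.inRange(hsv,np.array([105,170,110]),np.array([130,255,255]))
    n,l,s,c=cv2.connectedComponentsWithStats(m)
    return [(c[i].round(1),s[i][2:],ray(g,*c[i],z).round(1)) for i in range(1,n) if s[i][4]>40]
E
python3 - <<'E'
from h import *
g=snap("top")
print(g["pixels"][244,412],g["pixels"][280,442])
for b in blue(g): print(b)
for n,p in(("p1",(30,99)),("p3",(30,-33)),("keeper",(-100,45)),("counter",(-95,-90)),("fork",(30,-165)),("hoodfront",(75,0))):
    w=sh(*p);print(n,w.round(1))
w=sh(30,-33); print(to(*w,260,1.458), to(494,-457,260,1.458))
E
```

```text
[ 46  86 152] [ 41  81 148]
(array([250.4, 181. ]), array([ 7, 20, 43], dtype=int32), array([722.3, 290.6,  70. ]))
(array([366.5, 198.5]), array([21, 20, 88], dtype=int32), array([676.7, -69.3,  70. ]))
(array([401.5, 205.3]), array([ 14,  13, 132], dtype=int32), array([ 658. , -177.6,   70. ]))
(array([240.8, 250.8]), array([14, 34, 69], dtype=int32), array([505.9, 312.9,  70. ]))
(array([412.6, 243.1]), array([ 13,  13, 134], dtype=int32), array([ 542.4, -213.3,   70. ]))
(array([360.9, 271.5]), array([12, 26, 52], dtype=int32), array([451.6, -56.6,  70. ]))
(array([334.7, 276.6]), array([31, 10, 61], dtype=int32), array([433.9,  23.1,  70. ]))
(array([412.5, 276. ]), array([ 14,  13, 138], dtype=int32), array([ 441.7, -214.3,   70. ]))
(array([443.1, 279.2]), array([ 13,  14, 139], dtype=int32), array([ 434.2, -307.9,   70. ]))
p1 [630.7 210.4]
p3 [615.8  79.2]
keeper [495.4 171.4]
counter [485.2  36.7]
fork [600.9 -51.9]
hoodfront [664.2 106.9]
{'d': [-53.17, -32.91, -2.88], 'az': np.float64(1.269)} {'d': [-63.63, -86.89, -2.83], 'az': np.float64(1.269)}
```

>>> {"api": "send_rows", "payload": {
  "series": [
    {"dz":-2.9},
    {"dx":-53.2,"dy":-32.9,"dz":-2.9,"az":1.27,"hand":0},
    {"dx":-53.2,"dy":-32.9,"dz":-2.9,"az":1.27},
    {"dx":-53.2,"dy":-32.9,"dz":-2.9,"az":1.27},
    {"dx":-53.2,"dy":-32.9,"dz":-2.9,"az":1.27},
    {"dx":-53.2,"dy":-32.9,"dz":-2.9,"az":1.27},
    {"dx":-53.2,"dy":-32.9,"dz":-2.9,"az":1.27},
    {"dx":-53.2,"dy":-32.9,"dz":-2.9,"az":1.27},
    {"dx":-53.2,"dy":-32.9,"dz":-2.9,"az":1.27},
    {"dx":-53.2,"dy":-32.9,"dz":-2.9,"az":1.27}
  ]
}}

```text
invalid input at $.series[0]: expected keys ax, ay, az, dx, dy, dz, hand
```

Run:
```python
from h import *
s=read_state();print(s["clock"],s["eef_pos"],s["tool_rot"],s["qpos"].round(2))
print(to(*sh(30,-33),260,1.458))
```

```text
0.25 [261.84049004 594.64559659 230.88707578] [-3.14073035e+00  2.56175122e-05  2.72678921e+00] [-1.22  0.63  0.04  1.52 -0.03  1.   -0.02]
{'d': [-53.17, -32.91, -2.88], 'az': np.float64(1.269)}
```

>>> {"api": "send_rows", "payload": {
  "series": [
    {"ax":0,"ay":0,"az":1.27,"dx":-53.2,"dy":-32.9,"dz":-2.9,"hand":0},
    {"ax":0,"ay":0,"az":1.27,"dx":-53.2,"dy":-32.9,"dz":-2.9,"hand":0},
    {"ax":0,"ay":0,"az":1.27,"dx":-53.2,"dy":-32.9,"dz":-2.9,"hand":0},
    {"ax":0,"ay":0,"az":1.27,"dx":-53.2,"dy":-32.9,"dz":-2.9,"hand":0},
    {"ax":0,"ay":0,"az":1.27,"dx":-53.2,"dy":-32.9,"dz":-2.9,"hand":0},
    {"ax":0,"ay":0,"az":1.27,"dx":-53.2,"dy":-32.9,"dz":-2.9,"hand":0},
    {"ax":0,"ay":0,"az":1.27,"dx":-53.2,"dy":-32.9,"dz":-2.9,"hand":0},
    {"ax":0,"ay":0,"az":1.27,"dx":-53.2,"dy":-32.9,"dz":-2.9,"hand":0},
    {"ax":0,"ay":0,"az":1.27,"dx":-53.2,"dy":-32.9,"dz":-2.9,"hand":0},
    {"ax":0,"ay":0,"az":1.27,"dx":-53.2,"dy":-32.9,"dz":-2.9,"hand":0}
  ]
}}

```text
clock: 1.25
eef_pos: [545.6, 181.8, 254.6]
tool_rot: [3.142, -0.0, 1.456]
force: [0.3, 0.3, -0.6]
width: 85.3
gripper_force: 0.0
```

Run:
```python
from h import *
s=read_state();print(s["clock"],s["eef_pos"],s["tool_rot"],s["qpos"].round(2))
print(to(*sh(30,-33),260,1.458))
```

```text
1.25 [545.58142522 181.77772355 254.60315116] [ 3.14152542e+00 -8.32481094e-05  1.45567594e+00] [-0.63  0.52  0.41  1.71 -0.24  0.96 -0.25]
{'d': [-9.38, 8.15, -0.54], 'az': np.float64(-0.002)}
```

>>> {"api": "send_rows", "payload": {
  "series": [
    {"ax":0,"ay":0,"az":0,"dx":-7.0,"dy":6.0,"dz":-0.5,"hand":0},
    {"ax":0,"ay":0,"az":0,"dx":-7.0,"dy":6.0,"dz":-0.5,"hand":0},
    {"ax":0,"ay":0,"az":0,"dx":-7.0,"dy":6.0,"dz":-0.5,"hand":0},
    {"ax":0,"ay":0,"az":0,"dx":-7.0,"dy":6.0,"dz":-0.5,"hand":0},
    {"ax":0,"ay":0,"az":0,"dx":-7.0,"dy":6.0,"dz":-0.5,"hand":0}
  ]
}}

```text
clock: 1.75
eef_pos: [595.7, 108.4, 259.1]
tool_rot: [-3.14, -0.001, 1.458]
force: [-0.6, 0.1, -0.2]
width: 85.8
gripper_force: 0.0
```

Run:
```python
from h import *
s=read_state();print(s["clock"],s["eef_pos"],s["tool_rot"])
w=snap("wrist","w1.png"); print(-w["R"].T@w["t"])
print(w["R"].round(3))
for b in blobs(w,(20,150,120),(34,255,255),300): print(b, ray(w,*b[0],152),ray(w,*b[0],182))
for n,p,z in(("p3",(30,-33),152),("fork",(30,-165),182),("p4",(30,-99),82),("p2",(30,33),82),("pin",(-100,45),142),("ctr",(-95,-90),100)): print(n,proj(w,[*sh(*p),z]).round(0))
print(to(*sh(30,-33),260,1.458))
```

```text
1.75 [595.70156874 108.44638239 259.09188146] [-3.14020011e+00 -9.70504972e-04  1.45843857e+00]
[603.2567864  178.86496564 400.5871447 ]
[[ 0.994 -0.111 -0.001]
 [-0.106 -0.955  0.276]
 [-0.031 -0.274 -0.961]]
(array([340.20551378, 233.13533835]), array([312, 221,  63,  38, 798], dtype=int32)) [608.83014046 112.88333003 152.        ] [608.1575368  120.84612742 182.        ]
(array([347.79789104, 276.65905097]), array([ 314,  245,   68,   64, 3414], dtype=int32)) [611.01406982  81.63104937 152.        ] [610.07790515  93.36543528 182.        ]
(array([357.40150565, 406.0489335 ]), array([ 310,  365,   82,   63, 1594], dtype=int32)) [608.65814689 -23.75350488 152.        ] [608.00629977   0.69890243 182.        ]
p3 [355. 279.]
fork [354. 470.]
p4 [347. 319.]
p2 [350. 172.]
pin [159. 162.]
ctr [202. 319.]
{'d': [-2.72, 2.33, -0.09], 'az': np.float64(0.001)}
```

View pics/w1.png

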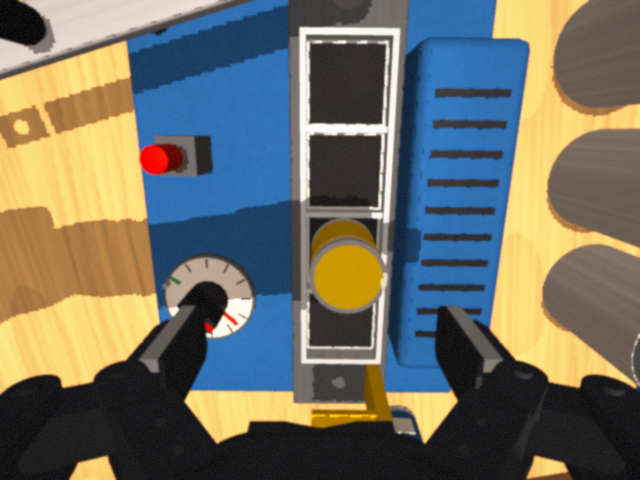

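Wrist view: the yellow lid is at (347,276), the pocket frame runs from (300,30) to (381,362), the pin head is at (157,159) and the dial at (210,295).

Run:
```python
from h import *
# reuse pose of the picture: arm is still
w=snap("wrist")
P=[ray(w,u,v,99) for u,v in((300,30),(400,30),(303,362),(381,362))]
c=np.mean(P,0)[:2]; print(np.array(P).round(1),c, sh(30,0))
yd=(P[0]+P[1]-P[2]-P[3])[:2]; print("yaw",np.arctan2(-yd[0],yd[1]))
hsv=cv2.cvtColor(w["pixels"],cv2.COLOR_RGB2HSV)
for b in blobs(w,(0,200,120),(6,255,255),30): print(b,ray(w,*b[0],142),ray(w,*b[0],80))
for px in((408,40),(395,367)): print("hood",ray(w,*px,125))
print(to(611.5,81.5,260,1.458))
```

```text
[[596.1 248.6  99. ]
 [665.7 240.9  99. ]
 [565.7 -15.1  99. ]
 [634.7 -22.7  99. ]] [615.54155432 112.91781366] [619.50866872 112.01720988]
yaw -0.1160280049304701
(array([154.82704403, 159.64150943]), array([140, 146,  29,  28, 636], dtype=int32)) [493.1041852 173.4457951 142.       ] [466.7375486  172.05146275  80.        ]
(array([229.9       , 318.26666667]), array([223, 313,  14,  11,  30], dtype=int32)) [522.01959982  55.02972545 142.        ] [502.58404063  25.25084606  80.        ]
(array([208.        , 327.19565217]), array([205, 323,   8,   9,  46], dtype=int32)) [504.59740998  49.60606637 142.        ] [480.98572023  18.52712605  80.        ]
hood [665.10599857 229.19611567 125.        ]
hood [642.97828043 -11.17919998 125.        ]
{'d': [-2.55, 1.87, -0.08], 'az': np.float64(0.002)}
```

>>> {"api": "send_rows", "payload": {
  "series": [
    {"ax":0,"ay":0,"az":0,"dx":-2.55,"dy":1.85,"dz":0,"hand":0},
    {"ax":0,"ay":0,"az":0,"dx":-2.55,"dy":1.85,"dz":4,"hand":0},
    {"ax":0,"ay":0,"az":0,"dx":-2.55,"dy":1.85,"dz":8,"hand":0},
    {"ax":0,"ay":0,"az":0,"dx":-2.55,"dy":1.85,"dz":12,"hand":0},
    {"ax":0,"ay":0,"az":0,"dx":-2.55,"dy":1.85,"dz":13.7,"hand":0},
    {"ax":0,"ay":0,"az":0,"dx":-2.55,"dy":1.85,"dz":13.7,"hand":0},
    {"ax":0,"ay":0,"az":0,"dx":-2.55,"dy":1.85,"dz":13.7,"hand":0},
    {"ax":0,"ay":0,"az":0,"dx":-2.55,"dy":1.85,"dz":13.7,"hand":0.8},
    {"ax":0,"ay":0,"az":0,"dx":-2.55,"dy":1.85,"dz":13.7,"hand":0.8},
    {"ax":0,"ay":0,"az":0,"dx":-2.55,"dy":1.85,"dz":13.7,"hand":0.8}
  ]
}}

```text
clock: 2.85
eef_pos: [612.5, 79.9, 124.3]
tool_rot: [3.14, -0.001, 1.457]
force: [-1.8, 0.9, 6.9]
width: 52.4
gripper_force: 62.9
```

>>> {"api": "send_rows", "payload": {
  "series": [
    {"ax":0,"ay":0,"az":0,"dx":0,"dy":0,"dz":0,"hand":0.8},
    {"ax":0,"ay":0,"az":0,"dx":0,"dy":0,"dz":0,"hand":0.8},
    {"ax":0,"ay":0,"az":0,"dx":0,"dy":0,"dz":0,"hand":0.8},
    {"ax":0,"ay":0,"az":0,"dx":0,"dy":0,"dz":0,"hand":0.8}
  ]
}}

```text
clock: 3.25
eef_pos: [612.5, 79.9, 124.3]
tool_rot: [3.14, -0.001, 1.457]
force: [-1.1, 0.4, 6.6]
width: 52.6
gripper_force: 62.9
```

Run:
```python
from h import *
s=read_state();print(s)
print(to(494,-457,260,1.0))
```

```text
{'clock': 3.25, 'qpos': array([-0.37661532,  0.73404405,  0.3341793 ,  1.71733757, -0.33162606,
        0.74416582,  0.00952796]), 'qd': array([ 1.14169332e-03,  5.00473522e-04, -8.37792772e-04,  2.68539901e-04,
       -7.46168122e-06, -5.34453150e-05, -1.71670815e-05]), 'tau': array([ 4.41700984e-01, -5.23336744e+01,  5.69241017e+00, -1.44250461e+01,
        3.87402764e-02, -6.27866574e-01, -1.31240321e-02]), 'eef_pos': array([612.51510775,  79.86461297, 124.32100216]), 'tool_rot': array([ 3.13980815e+00, -1.29769564e-03,  1.45700922e+00]), 'force': array([-1.06242093,  0.44779935,  6.58284281]), 'torque': array([0.08130285, 0.40256086, 0.00952617]), 'gripper_force': 62.929322719573975, 'width': 52.585671375576865}
{'d': [-54.67, -5.65, -13.65], 'az': np.float64(0.457)}
```

>>> {"api": "send_rows", "payload": {
  "series": [
    {"ax":0,"ay":0,"az":0,"dx":0,"dy":0,"dz":-4,"hand":0.8},
    {"ax":0,"ay":0,"az":0,"dx":0,"dy":0,"dz":-8,"hand":0.8},
    {"ax":0,"ay":0,"az":0,"dx":0,"dy":0,"dz":-12,"hand":0.8},
    {"ax":0,"ay":0,"az":0,"dx":0,"dy":0,"dz":-13.7,"hand":0.8},
    {"ax":0,"ay":0,"az":0.46,"dx":-54.7,"dy":-5.65,"dz":-13.7,"hand":0.8},
    {"ax":0,"ay":0,"az":0.46,"dx":-54.7,"dy":-5.65,"dz":-13.7,"hand":0.8},
    {"ax":0,"ay":0,"az":0.46,"dx":-54.7,"dy":-5.65,"dz":-13.7,"hand":0.8},
    {"ax":0,"ay":0,"az":0.46,"dx":-54.7,"dy":-5.65,"dz":-13.7,"hand":0.8},
    {"ax":0,"ay":0,"az":0.46,"dx":-54.7,"dy":-5.65,"dz":-13.7,"hand":0.8},
    {"ax":0,"ay":0,"az":0.46,"dx":-54.7,"dy":-5.65,"dz":-13.7,"hand":0.8}
  ]
}}

```text
clock: 4.25
eef_pos: [546.7, -215.0, 260.0]
tool_rot: [3.141, -0.001, 0.997]
force: [0.7, 0.3, -2.1]
width: 52.4
gripper_force: 63.8
```

Run:
```python
from h import *
s=read_state();print(s["eef_pos"],s["tool_rot"],s["force"],s["width"])
print(to(494,-457,260,1.0))
```

```text
[ 546.67183008 -215.00902202  260.01025735] [ 3.14105476e+00 -6.21209920e-04  9.97189473e-01] [ 0.65897159  0.25851725 -2.08580713] 52.373873001892505
{'d': [-23.18, 8.71, -0.01], 'az': np.float64(-0.003)}
```

>>> {"api": "send_rows", "payload": {
  "series": [
    {"ax":0,"ay":0,"az":0,"dx":-21,"dy":7.9,"dz":0,"hand":0.8},
    {"ax":0,"ay":0,"az":0,"dx":-21,"dy":7.9,"dz":0,"hand":0.8},
    {"ax":0,"ay":0,"az":0,"dx":-21,"dy":7.9,"dz":0,"hand":0.8},
    {"ax":0,"ay":0,"az":0,"dx":-21,"dy":7.9,"dz":0,"hand":0.8},
    {"ax":0,"ay":0,"az":0,"dx":-21,"dy":7.9,"dz":0,"hand":0.8},
    {"ax":0,"ay":0,"az":0,"dx":-21,"dy":7.9,"dz":5,"hand":0.8},
    {"ax":0,"ay":0,"az":0,"dx":-21,"dy":7.9,"dz":10,"hand":0.8},
    {"ax":0,"ay":0,"az":0,"dx":-21,"dy":7.9,"dz":10,"hand":0.8},
    {"ax":0,"ay":0,"az":0,"dx":-21,"dy":7.9,"dz":10,"hand":0.8}
  ]
}}

```text
clock: 5.15
eef_pos: [499.7, -432.6, 159.9]
tool_rot: [-3.141, 0.0, 0.997]
force: [-0.1, -0.8, -0.9]
width: 52.7
gripper_force: 64.1
```

Run:
```python
from h import *
s=read_state();print(s["eef_pos"],s["tool_rot"],s["force"],s["width"])
w=snap("wrist","w2.png"); print(proj(w,[494,-457,3]))
print(to(494,-457,47,1.0))
```

```text
[ 499.67193265 -432.59514856  159.89916911] [-3.14063132e+00  5.21467369e-05  9.97003781e-01] [-0.06754913 -0.84019435 -0.88486127] 52.68004079709511
[331.80872794 252.30391566]
{'d': [-2.3, 0.65, 11.48], 'az': np.float64(-0.003)}
```

View pics/w2.png

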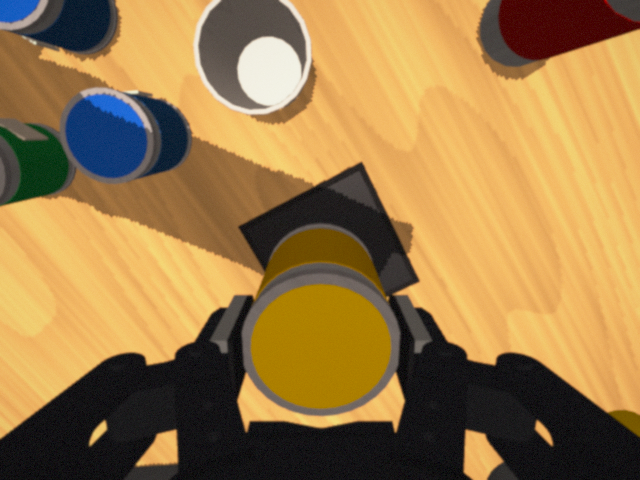

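The tin is held above the mat, whose corners are near (240,228), (362,165) and (418,280). That matches the estimate, so I'll lower it.

>>> {"api": "send_rows", "payload": {
  "series": [
    {"ax":0,"ay":0,"az":0,"dx":-2.3,"dy":0.65,"dz":4,"hand":0.8},
    {"ax":0,"ay":0,"az":0,"dx":-2.3,"dy":0.65,"dz":8,"hand":0.8},
    {"ax":0,"ay":0,"az":0,"dx":-2.3,"dy":0.65,"dz":10.5,"hand":0.8},
    {"ax":0,"ay":0,"az":0,"dx":-2.3,"dy":0.65,"dz":11.4,"hand":0.8},
    {"ax":0,"ay":0,"az":0,"dx":-2.3,"dy":0.65,"dz":11.4,"hand":0.8},
    {"ax":0,"ay":0,"az":0,"dx":-2.3,"dy":0.65,"dz":11.4,"hand":0.8}
  ]
}}

```text
clock: 5.8
eef_pos: [494.3, -457.1, 48.3]
tool_rot: [3.137, 0.001, 0.997]
force: [-0.0, 0.1, -1.9]
width: 52.2
gripper_force: 64.2
```

>>> {"api": "send_rows", "payload": {
  "series": [
    {"ax":0,"ay":0,"az":0,"dx":0,"dy":0,"dz":0,"hand":0},
    {"ax":0,"ay":0,"az":0,"dx":0,"dy":0,"dz":0,"hand":0},
    {"ax":0,"ay":0,"az":0,"dx":0,"dy":0,"dz":0,"hand":0},
    {"ax":0,"ay":0,"az":0,"dx":0,"dy":0,"dz":-2,"hand":0},
    {"ax":0,"ay":0,"az":0,"dx":0,"dy":0,"dz":-6,"hand":0},
    {"ax":0,"ay":0,"az":0,"dx":0,"dy":0,"dz":-11,"hand":0},
    {"ax":0,"ay":0,"az":0,"dx":0,"dy":0,"dz":-15,"hand":0},
    {"ax":0,"ay":0,"az":0,"dx":0,"dy":0,"dz":-15,"hand":0}
  ]
}}

```text
clock: 6.6
eef_pos: [495.0, -459.2, 202.8]
tool_rot: [3.129, 0.003, 0.997]
force: [-0.2, -1.0, -1.4]
width: 85.7
gripper_force: 0.0
```

```bash
sed -i 's/^C=.*/C=np.array([587.2,116]);PSI=-0.1145/' h.py
python3 - <<'E'
from h import *
s=read_state();print(s["eef_pos"],s["tool_rot"],s["width"])
g=snap("top")
for b in blue(g): print(b) if b[0][0]>385 else 0
for b in blobs(g,(22,150,120),(32,255,255),50): print(b[0],ray(g,*b[0],73))
print(to(434,-308,200,1.458),to(434,-308,42,1.458))
E
```

```text
[ 495.00194116 -459.20112994  202.76601137] [3.12920679e+00 2.78033030e-03 9.96674337e-01] 85.6588308342313
(array([401.6, 205.4]), array([ 14,  13, 134], dtype=int32), array([ 657.9, -177.8,   70. ]))
(array([412.6, 243. ]), array([ 13,  13, 135], dtype=int32), array([ 542.5, -213.3,   70. ]))
(array([412.5, 276. ]), array([ 14,  13, 137], dtype=int32), array([ 441.8, -214.4,   70. ]))
(array([442.2, 277.4]), array([13, 11, 91], dtype=int32), array([ 439.8, -305.1,   70. ]))
[362.59589041 218.89041096] [612.82408094 -58.23173262  73.        ]
[194.35775862 267.23275862] [452.00078965 452.37447157  73.        ]
[492.50666667 260.06666667] [ 496.23790871 -457.29535733   73.        ]
{'d': [9.29, -13.15, -0.16], 'az': np.float64(-0.461)} {'d': [9.31, -13.26, 15.64], 'az': np.float64(-0.461)}
```

>>> {"api": "send_rows", "payload": {
  "series": [
    {"ax":0,"ay":0,"az":-0.77,"dx":9.3,"dy":-13.2,"dz":0,"hand":0},
    {"ax":0,"ay":0,"az":-0.77,"dx":9.3,"dy":-13.2,"dz":0,"hand":0},
    {"ax":0,"ay":0,"az":-0.77,"dx":9.3,"dy":-13.2,"dz":0,"hand":0},
    {"ax":0,"ay":0,"az":-0.77,"dx":9.3,"dy":-13.2,"dz":0,"hand":0},
    {"ax":0,"ay":0,"az":-0.77,"dx":9.3,"dy":-13.2,"dz":3,"hand":0},
    {"ax":0,"ay":0,"az":-0.77,"dx":9.3,"dy":-13.2,"dz":6,"hand":0},
    {"ax":0,"ay":0,"az":-0.77,"dx":9.3,"dy":-13.2,"dz":8,"hand":0},
    {"ax":0,"ay":0,"az":-0.77,"dx":9.3,"dy":-13.2,"dz":8,"hand":0}
  ]
}}

```text
clock: 7.45
eef_pos: [429.9, -303.9, 112.3]
tool_rot: [-3.136, -0.005, 1.767]
force: [-0.5, 0.5, 0.7]
width: 85.3
gripper_force: 0.0
```

Run:
```python
from h import *
s=read_state();print(s["eef_pos"],s["tool_rot"],s["width"])
w=snap("wrist")
for b in blue(w): print(b)
print(to(434,-308,43,1.77))
```

```text
[ 429.89474965 -303.9192638   112.33853179] [-3.13646024 -0.00538135  1.76670071] 85.3170531795762
(array([381.1,  95.3]), array([ 103,  109, 8737], dtype=int32), array([ 439. , -213.9,   70. ]))
(array([593.4, 138.6]), array([  97,  104, 7955], dtype=int32), array([ 538.7, -213. ,   70. ]))
(array([322.5, 283.4]), array([  90,   84, 5852], dtype=int32), array([ 431.1, -307.1,   70. ]))
{'d': [-0.39, 0.27, 7.09], 'az': np.float64(-0.003)}
```

>>> {"api": "send_rows", "payload": {
  "series": [
    {"ax":0,"ay":0,"az":0,"dx":-0.4,"dy":0.15,"dz":3,"hand":0},
    {"ax":0,"ay":0,"az":0,"dx":-0.4,"dy":0.15,"dz":6,"hand":0},
    {"ax":0,"ay":0,"az":0,"dx":-0.4,"dy":0.15,"dz":7,"hand":0},
    {"ax":0,"ay":0,"az":0,"dx":-0.4,"dy":0.15,"dz":7,"hand":0},
    {"ax":0,"ay":0,"az":0,"dx":-0.4,"dy":0.15,"dz":7,"hand":0.8},
    {"ax":0,"ay":0,"az":0,"dx":-0.4,"dy":0.15,"dz":7,"hand":0.8},
    {"ax":0,"ay":0,"az":0,"dx":-0.4,"dy":0.15,"dz":7,"hand":0.8},
    {"ax":0,"ay":0,"az":0,"dx":-0.4,"dy":0.15,"dz":7,"hand":0.8},
    {"ax":0,"ay":0,"az":0,"dx":-0.4,"dy":0.15,"dz":7,"hand":0.8}
  ]
}}

```text
clock: 8.4
eef_pos: [434.6, -310.2, 47.2]
tool_rot: [3.141, 0.001, 1.766]
force: [-2.8, 0.3, 7.6]
width: 52.3
gripper_force: 61.4
```

Run:
```python
from h import *
s=read_state();print(s["eef_pos"],s["tool_rot"],s["width"],s["gripper_force"],s["force"])
for i,y in enumerate((99,33,-33,-99)): print(i+1,sh(30,y).round(1))
w=snap("wrist")
for b in blue(w): print(b)
print(to(*sh(30,99),260,1.456))
```

```text
[ 434.57642306 -310.18465846   47.21965228] [3.14064089e+00 1.46720777e-03 1.76621087e+00] 52.335643796178516 61.39025688171387 [-2.77083932  0.25483589  7.61719023]
1 [628.3 210.9]
2 [620.8 145.4]
3 [613.2  79.8]
4 [605.7  14.2]
(array([403.5,  60.4]), array([  166,   137, 18911], dtype=int32), array([ 439.6, -217.4,   70. ]))
(array([320.6, 334.8]), array([  134,   120, 12592], dtype=int32), array([ 433.6, -306.3,   70. ]))
{'d': [47.33, 29.14, -21.32], 'az': np.float64(0.31)}
```

>>> {"api": "send_rows", "payload": {
  "series": [
    {"ax":0,"ay":0,"az":0,"dx":0,"dy":0,"dz":-5,"hand":0.8},
    {"ax":0,"ay":0,"az":0,"dx":0,"dy":0,"dz":-10,"hand":0.8},
    {"ax":0,"ay":0,"az":0.31,"dx":8,"dy":5,"dz":-14,"hand":0.8},
    {"ax":0,"ay":0,"az":0.31,"dx":47.2,"dy":29.1,"dz":-21.3,"hand":0.8},
    {"ax":0,"ay":0,"az":0.31,"dx":47.2,"dy":29.1,"dz":-21.3,"hand":0.8},
    {"ax":0,"ay":0,"az":0.31,"dx":47.2,"dy":29.1,"dz":-21.3,"hand":0.8},
    {"ax":0,"ay":0,"az":0.31,"dx":47.2,"dy":29.1,"dz":-21.3,"hand":0.8},
    {"ax":0,"ay":0,"az":0.31,"dx":47.2,"dy":29.1,"dz":-21.3,"hand":0.8},
    {"ax":0,"ay":0,"az":0.31,"dx":47.2,"dy":29.1,"dz":-21.3,"hand":0.8},
    {"ax":0,"ay":0,"az":0.31,"dx":47.2,"dy":29.1,"dz":-21.3,"hand":0.8}
  ]
}}

```text
clock: 9.45
eef_pos: [570.9, 58.6, 229.4]
tool_rot: [3.141, -0.001, 1.457]
force: [1.2, 0.2, -2.6]
width: 52.0
gripper_force: 65.0
```

Run:
```python
from h import *
s=read_state();print(s["eef_pos"],s["tool_rot"],s["width"])
print(to(628.1,209,220,1.456))
```

```text
[570.86888037  58.56880743 229.40573421] [ 3.14104657e+00 -5.28491805e-04  1.45719949e+00] 51.9780594756117
{'d': [15.59, 3.98, 0.95], 'az': np.float64(0.001)}
```

>>> {"api": "send_rows", "payload": {
  "series": [
    {"ax":0,"ay":0,"az":0,"dx":15.6,"dy":4.0,"dz":0,"hand":0.8},
    {"ax":0,"ay":0,"az":0,"dx":15.6,"dy":4.0,"dz":0,"hand":0.8},
    {"ax":0,"ay":0,"az":0,"dx":15.6,"dy":4.0,"dz":1,"hand":0.8},
    {"ax":0,"ay":0,"az":0,"dx":15.6,"dy":4.0,"dz":3,"hand":0.8},
    {"ax":0,"ay":0,"az":0,"dx":15.6,"dy":4.0,"dz":6,"hand":0.8},
    {"ax":0,"ay":0,"az":0,"dx":15.6,"dy":4.0,"dz":7,"hand":0.8},
    {"ax":0,"ay":0,"az":0,"dx":15.6,"dy":4.0,"dz":7,"hand":0.8}
  ]
}}

```text
clock: 10.15
eef_pos: [626.8, 205.9, 156.9]
tool_rot: [-3.138, 0.002, 1.456]
force: [-0.9, -0.4, -1.9]
width: 52.1
gripper_force: 64.9
```

Run:
```python
from h import *
s=read_state();print(s["eef_pos"],s["tool_rot"],s["width"])
w=snap("wrist","w3.png")
for b in blue(w,s["eef_pos"][2]+23): print(b)
print(to(628.1,209,129.5,1.456))
```

```text
[626.77183463 205.87796368 156.94227844] [-3.13802009e+00  1.85381184e-03  1.45609234e+00] 52.12311347354312
(array([119.2, 100.1]), array([  219,    93, 11839], dtype=int32), array([577.8, 291.5, 179.9]))
(array([458.8, 134.2]), array([  123,   129, 13702], dtype=int32), array([674.8, 270.9, 179.9]))
(array([154.1, 238.8]), array([ 189,   72, 4730], dtype=int32), array([578.2, 249.7, 179.9]))
(array([497.9, 278.1]), array([  153,   142, 13154], dtype=int32), array([686.8, 224. , 179.9]))
(array([320.7, 334.7]), array([  134,   120, 12575], dtype=int32), array([626.9, 209.9, 179.9]))
(array([246.5, 398.8]), array([ 16,  64, 600], dtype=int32), array([597.4, 187.2, 179.9]))
(array([ 98.9, 431.2]), array([ 16,  22, 160], dtype=int32), array([540.5, 179.3, 179.9]))
(array([477.5, 444.7]), array([ 31,  21, 497], dtype=int32), array([680.1, 157.6, 179.9]))
(array([488.3, 471.2]), array([ 53,  17, 702], dtype=int32), array([684.2, 144.6, 179.9]))
{'d': [0.31, -0.04, 2.91], 'az': np.float64(-0.0)}
```

View pics/w3.png

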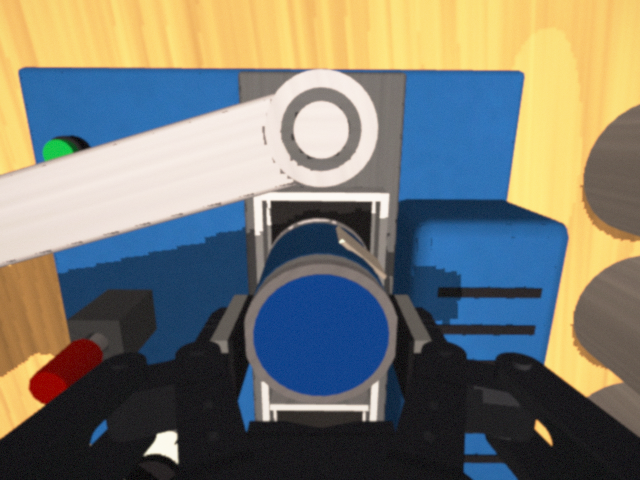

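The pocket 1 rim is visible with its top edge at v≈197 (u 255 to 388), and the partition is at v≈410 (u 265 to 381). The tin hangs almost centred over it.

Run:
```python
from h import *
w=snap("wrist")
P=np.array([ray(w,u,v,99) for u,v in((255,196),(388,196),(263,410),(383,410))]); print(P.round(1),P.mean(0))
print("pivot",ray(w,321,129,180),sh(30,165))
print("lid",ray(w,320.7,334,180))
print(sh(30,133),sh(30,66))
```

```text
[[598.1 247.7  99. ]
 [667.1 239.9  99. ]
 [581.7 115.8  99. ]
 [655.3 107.4  99. ]] [625.51561768 177.71366898  99.        ]
pivot [635.97933103 276.89289778 180.        ] [635.85480716 276.49208622]
lid [628.15871961 209.2547317  180.        ]
[632.1988079  244.70162115] [624.54405947 178.14033491]
```

>>> {"api": "send_rows", "payload": {
  "series": [
    {"ax":0,"ay":0,"az":0,"dx":0.15,"dy":0,"dz":0.5,"hand":0.8},
    {"ax":0,"ay":0,"az":0,"dx":0.15,"dy":0,"dz":1.2,"hand":0.8},
    {"ax":0,"ay":0,"az":0,"dx":0.15,"dy":0,"dz":2.0,"hand":0.8},
    {"ax":0,"ay":0,"az":0,"dx":0.15,"dy":0,"dz":2.7,"hand":0.8},
    {"ax":0,"ay":0,"az":0,"dx":0.15,"dy":0,"dz":2.7,"hand":0.8},
    {"ax":0,"ay":0,"az":0,"dx":0.15,"dy":0,"dz":2.7,"hand":0.8}
  ]
}}

```text
clock: 10.85
eef_pos: [628.4, 208.0, 130.9]
tool_rot: [-3.141, 0.0, 1.457]
force: [0.7, -0.8, -2.4]
width: 52.4
gripper_force: 64.8
```

>>> {"api": "send_rows", "payload": {
  "series": [
    {"ax":0,"ay":0,"az":0,"dx":0,"dy":0,"dz":0,"hand":0},
    {"ax":0,"ay":0,"az":0,"dx":0,"dy":0,"dz":0,"hand":0},
    {"ax":0,"ay":0,"az":0,"dx":0,"dy":0,"dz":0,"hand":0},
    {"ax":0,"ay":0,"az":0,"dx":0,"dy":0,"dz":-4,"hand":0},
    {"ax":0,"ay":0,"az":0,"dx":0,"dy":0,"dz":-8,"hand":0},
    {"ax":0,"ay":0,"az":0,"dx":-4,"dy":-1,"dz":-10,"hand":0},
    {"ax":0,"ay":0,"az":0,"dx":-44,"dy":-13.7,"dz":-10,"hand":0},
    {"ax":0,"ay":0,"az":0,"dx":-44,"dy":-13.7,"dz":-10,"hand":0},
    {"ax":0,"ay":0,"az":0,"dx":-44,"dy":-13.7,"dz":-10,"hand":0},
    {"ax":0,"ay":0,"az":0,"dx":-44,"dy":-13.7,"dz":-10,"hand":0}
  ]
}}

```text
clock: 11.85
eef_pos: [531.5, -14.6, 231.9]
tool_rot: [3.14, -0.0, 1.457]
force: [0.6, -0.3, -0.9]
width: 85.4
gripper_force: 0.0
```

Run:
```python
from h import *
s=read_state();print(s["eef_pos"],s["tool_rot"],s["width"])
g=snap("top")
for b in blue(g): print(b[0],b[2]) if b[0][0]>385 else 0
for b in blue(g,152): print(b[0],b[1],b[2]) if b[0][0]<385 else 0
print(to(441.8,-214.4,120,1.456))
```

```text
[531.46529456 -14.588027   231.94306523] [ 3.14006816e+00 -2.35915227e-04  1.45705096e+00] 85.41235490619472
[401.6 205.4] [ 657.9 -177.8   70. ]
[412.5 243. ] [ 542.6 -213.1   70. ]
[412.5 276. ] [ 441.7 -214.3   70. ]
[272.4 208.3] [ 14  14 154] [629.  211.5 152. ]
[240.8 239.9] [ 8 34 52] [534.3 300.7 152. ]
{'d': [-19.8, -6.07, 11.37], 'az': np.float64(-0.011)}
```

>>> {"api": "send_rows", "payload": {
  "series": [
    {"ax":0,"ay":0,"az":0,"dx":-19.8,"dy":-6.1,"dz":0,"hand":0},
    {"ax":0,"ay":0,"az":0,"dx":-19.8,"dy":-6.1,"dz":0,"hand":0},
    {"ax":0,"ay":0,"az":0,"dx":-19.8,"dy":-6.1,"dz":2,"hand":0},
    {"ax":0,"ay":0,"az":0,"dx":-19.8,"dy":-6.1,"dz":5,"hand":0},
    {"ax":0,"ay":0,"az":0,"dx":-19.8,"dy":-6.1,"dz":9,"hand":0},
    {"ax":0,"ay":0,"az":0,"dx":-19.8,"dy":-6.1,"dz":12,"hand":0},
    {"ax":0,"ay":0,"az":0,"dx":-19.8,"dy":-6.1,"dz":12,"hand":0}
  ]
}}

```text
clock: 12.6
eef_pos: [446.3, -202.2, 108.3]
tool_rot: [-3.134, -0.002, 1.455]
force: [-0.7, -0.4, 1.2]
width: 85.5
gripper_force: 0.0
```

Run:
```python
from h import *
s=read_state();print(s["eef_pos"],s["tool_rot"],s["width"])
w=snap("wrist")
for b in blue(w): print(b)
print(to(441.8,-214.4,42,1.456))
```

```text
[ 446.26730912 -202.22877075  108.26641711] [-3.13440095e+00 -2.07052053e-03  1.45450076e+00] 85.5258133022164
(array([512.2, 278.9]), array([  94,   86, 6249], dtype=int32), array([ 539.9, -212.4,   70. ]))
(array([311.1, 300.9]), array([  90,   83, 5313], dtype=int32), array([ 439.5, -213.1,   70. ]))
{'d': [-1.27, -0.46, 6.83], 'az': np.float64(-0.0)}
```

>>> {"api": "send_rows", "payload": {
  "series": [
    {"ax":0,"ay":0,"az":0,"dx":-1.25,"dy":-0.45,"dz":3,"hand":0},
    {"ax":0,"ay":0,"az":0,"dx":-1.25,"dy":-0.45,"dz":6,"hand":0},
    {"ax":0,"ay":0,"az":0,"dx":-1.25,"dy":-0.45,"dz":7,"hand":0},
    {"ax":0,"ay":0,"az":0,"dx":-1.25,"dy":-0.45,"dz":7,"hand":0},
    {"ax":0,"ay":0,"az":0,"dx":-1.25,"dy":-0.45,"dz":7,"hand":0},
    {"ax":0,"ay":0,"az":0,"dx":-1.25,"dy":-0.45,"dz":7,"hand":0.8},
    {"ax":0,"ay":0,"az":0,"dx":-1.25,"dy":-0.45,"dz":7,"hand":0.8},
    {"ax":0,"ay":0,"az":0,"dx":-1.25,"dy":-0.45,"dz":7,"hand":0.8},
    {"ax":0,"ay":0,"az":0,"dx":-1.25,"dy":-0.45,"dz":7,"hand":0.8},
    {"ax":0,"ay":0,"az":0,"dx":-1.25,"dy":-0.45,"dz":7,"hand":0.8}
  ]
}}

```text
clock: 13.65
eef_pos: [442.7, -214.3, 42.5]
tool_rot: [-3.142, -0.001, 1.457]
force: [-3.6, 0.6, 11.1]
width: 52.6
gripper_force: 60.9
```

Run:
```python
from h import *
s=read_state();print(s["eef_pos"],s["tool_rot"],s["width"],s["gripper_force"],s["force"])
w=snap("wrist")
for b in blue(w): print(b)
print(to(*sh(30,33),245,1.456))
```

```text
[ 442.74515018 -214.31167055   42.51456898] [-3.14158339e+00 -6.91679336e-04  1.45672900e+00] 52.59089158205919 60.87141215801239 [-3.62516529  0.62996738 11.08906397]
(array([598.3, 319.1]), array([  94,  128, 9867], dtype=int32), array([ 533.4, -212.4,   70. ]))
(array([320.3, 349.6]), array([  137,   122, 13117], dtype=int32), array([ 442.4, -213.3,   70. ]))
{'d': [37.78, 13.59, -20.22], 'az': np.float64(0.001)}
```

>>> {"api": "send_rows", "payload": {
  "series": [
    {"ax":0,"ay":0,"az":0,"dx":0,"dy":0,"dz":-5,"hand":0.8},
    {"ax":0,"ay":0,"az":0,"dx":0,"dy":0,"dz":-10,"hand":0.8},
    {"ax":0,"ay":0,"az":0,"dx":3,"dy":1,"dz":-14,"hand":0.8},
    {"ax":0,"ay":0,"az":0,"dx":37.8,"dy":13.6,"dz":-18,"hand":0.8},
    {"ax":0,"ay":0,"az":0,"dx":37.8,"dy":13.6,"dz":-18,"hand":0.8},
    {"ax":0,"ay":0,"az":0,"dx":37.8,"dy":13.6,"dz":-18,"hand":0.8},
    {"ax":0,"ay":0,"az":0,"dx":37.8,"dy":13.6,"dz":-18,"hand":0.8},
    {"ax":0,"ay":0,"az":0,"dx":37.8,"dy":13.6,"dz":-18,"hand":0.8},
    {"ax":0,"ay":0,"az":0,"dx":37.8,"dy":13.6,"dz":-18,"hand":0.8},
    {"ax":0,"ay":0,"az":0,"dx":37.8,"dy":13.6,"dz":-18,"hand":0.8}
  ]
}}

```text
clock: 14.7
eef_pos: [611.2, 127.3, 219.1]
tool_rot: [-3.141, 0.0, 1.457]
force: [0.0, -1.2, -2.7]
width: 52.2
gripper_force: 65.0
```

Run:
```python
from h import *
s=read_state();print(s["eef_pos"],s["tool_rot"],s["width"])
print(to(*sh(30,33),125,1.456))
```

```text
[611.18537137 127.29929778 219.07161712] [-3.14118016e+00  7.69666621e-05  1.45727729e+00] 52.18596321264213
{'d': [1.9, 0.75, 9.41], 'az': np.float64(0.001)}
```

>>> {"api": "send_rows", "payload": {
  "series": [
    {"ax":0,"ay":0,"az":0,"dx":1.9,"dy":0.75,"dz":0,"hand":0.8},
    {"ax":0,"ay":0,"az":0,"dx":1.9,"dy":0.75,"dz":2,"hand":0.8},
    {"ax":0,"ay":0,"az":0,"dx":1.9,"dy":0.75,"dz":4.5,"hand":0.8},
    {"ax":0,"ay":0,"az":0,"dx":1.9,"dy":0.75,"dz":6,"hand":0.8},
    {"ax":0,"ay":0,"az":0,"dx":1.9,"dy":0.75,"dz":6,"hand":0.8},
    {"ax":0,"ay":0,"az":0,"dx":1.9,"dy":0.75,"dz":6,"hand":0.8}
  ]
}}

```text
clock: 15.3
eef_pos: [620.9, 142.8, 159.1]
tool_rot: [3.141, 0.0, 1.456]
force: [0.4, -0.0, -1.5]
width: 52.5
gripper_force: 65.0
```

Run:
```python
from h import *
s=read_state();print(s["eef_pos"],s["tool_rot"],s["width"])
w=snap("wrist")
for b in blue(w,s["eef_pos"][2]+27.5): print(b) if 250<b[0][0]<400 else 0
print(to(*sh(30,33),125.5,1.456))
```

```text
[620.93824566 142.77743808 159.08838333] [3.14140892e+00 7.29391241e-05 1.45627190e+00] 52.47627591342582
(array([316.8, 136. ]), array([  123,   128, 12341], dtype=int32), array([627.3, 212. , 186.6]))
(array([320.4, 349.5]), array([  138,   122, 13090], dtype=int32), array([620.6, 143.9, 186.6]))
{'d': [0.24, -0.11, 3.43], 'az': np.float64(0.0)}
```

>>> {"api": "send_rows", "payload": {
  "series": [
    {"ax":0,"ay":0,"az":0,"dx":0.15,"dy":-0.05,"dz":1,"hand":0.8},
    {"ax":0,"ay":0,"az":0,"dx":0.15,"dy":-0.05,"dz":2,"hand":0.8},
    {"ax":0,"ay":0,"az":0,"dx":0.15,"dy":-0.05,"dz":2.9,"hand":0.8},
    {"ax":0,"ay":0,"az":0,"dx":0.15,"dy":-0.05,"dz":3.3,"hand":0.8},
    {"ax":0,"ay":0,"az":0,"dx":0.15,"dy":-0.05,"dz":3.3,"hand":0.8},
    {"ax":0,"ay":0,"az":0,"dx":0.15,"dy":-0.05,"dz":3.3,"hand":0.8}
  ]
}}

```text
clock: 15.95
eef_pos: [620.5, 144.5, 125.6]
tool_rot: [3.142, 0.0, 1.457]
force: [-0.1, 0.6, -2.3]
width: 52.5
gripper_force: 64.8
```

>>> {"api": "send_rows", "payload": {
  "series": [
    {"ax":0,"ay":0,"az":0,"dx":0,"dy":0,"dz":0,"hand":0},
    {"ax":0,"ay":0,"az":0,"dx":0,"dy":0,"dz":0,"hand":0},
    {"ax":0,"ay":0,"az":0,"dx":0,"dy":0,"dz":0,"hand":0},
    {"ax":0,"ay":0,"az":0,"dx":0,"dy":0,"dz":-4,"hand":0},
    {"ax":0,"ay":0,"az":0,"dx":0,"dy":0,"dz":-8,"hand":0},
    {"ax":0,"ay":0,"az":0,"dx":-4,"dy":-0.4,"dz":-11,"hand":0},
    {"ax":0,"ay":0,"az":0,"dx":-36.4,"dy":-3.7,"dz":-11,"hand":0},
    {"ax":0,"ay":0,"az":0,"dx":-36.4,"dy":-3.7,"dz":-11,"hand":0},
    {"ax":0,"ay":0,"az":0,"dx":-36.4,"dy":-3.7,"dz":-11,"hand":0},
    {"ax":0,"ay":0,"az":0,"dx":-36.4,"dy":-3.7,"dz":-11,"hand":0}
  ]
}}

```text
clock: 16.95
eef_pos: [568.7, -91.7, 236.3]
tool_rot: [3.14, -0.0, 1.457]
force: [0.8, -0.1, 0.4]
width: 84.7
gripper_force: 0.0
```

Run:
```python
from h import *
s=read_state();print(s["eef_pos"],s["tool_rot"],s["width"])
g=snap("top")
for b in blue(g): print(b[0],b[1],b[2]) if b[0][0]>385 else 0
for b in blue(g,152): print(b[0],b[1],b[2]) if b[0][0]<385 else 0
print(to(542.6,-213.2,110,1.456))
```

```text
[568.73085686 -91.6881878  236.29803711] [ 3.14034563e+00 -1.06699536e-04  1.45718451e+00] 84.73652082210315
[414.7 244.4] [11 12 75] [ 538.4 -219.6   70. ]
[253.2 178.3] [19 20 44] [715.9 270.6 152. ]
[272.5 208.3] [ 14  14 153] [628.9 211.4 152. ]
[295.3 211.3] [ 14  14 151] [621.7 144.6 152. ]
[241.3 237.9] [ 8 31 54] [540.3 299.4 152. ]
[292.8 270.8] [24  7 41] [448.5 147.1 152. ]
[332.6 276.1] [39 10 79] [435.8  31.5 152. ]
{'d': [-11.03, -0.92, 12.81], 'az': np.float64(-0.012)}
```

>>> {"api": "send_rows", "payload": {
  "series": [
    {"ax":0,"ay":0,"az":0,"dx":-12.1,"dy":-1.0,"dz":0,"hand":0},
    {"ax":0,"ay":0,"az":0,"dx":-12.1,"dy":-1.0,"dz":2,"hand":0},
    {"ax":0,"ay":0,"az":0,"dx":-12.1,"dy":-1.0,"dz":7,"hand":0},
    {"ax":0,"ay":0,"az":0,"dx":-12.1,"dy":-1.0,"dz":11,"hand":0},
    {"ax":0,"ay":0,"az":0,"dx":-12.1,"dy":-1.0,"dz":12,"hand":0},
    {"ax":0,"ay":0,"az":0,"dx":-12.1,"dy":-1.0,"dz":12,"hand":0}
  ]
}}

```text
clock: 17.6
eef_pos: [544.7, -208.0, 114.6]
tool_rot: [-3.138, -0.001, 1.457]
force: [-0.5, 0.8, 0.7]
width: 85.2
gripper_force: 0.0
```

Run:
```python
from h import *
s=read_state();print(s["eef_pos"],s["tool_rot"],s["width"])
w=snap("wrist")
for b in blue(w): print(b)
print(to(542.6,-213.2,42,1.456))
```

```text
[ 544.7216158  -207.97959997  114.57621321] [-3.13822261e+00 -1.29604530e-03  1.45704456e+00] 85.2055133380416
(array([4.757e+02, 4.000e-01]), array([27,  2, 42], dtype=int32), array([623.4, -92.1,  70. ]))
(array([5.913e+02, 5.000e-01]), array([27,  3, 43], dtype=int32), array([672. , -97.6,  70. ]))
(array([541.7, 191.2]), array([  98,   95, 7107], dtype=int32), array([ 654.7, -177.1,   70. ]))
(array([313.8, 276.5]), array([  87,   80, 2467], dtype=int32), array([ 540.6, -208.4,   70. ]))
{'d': [-0.52, -0.31, 7.44], 'az': np.float64(0.002)}
```

>>> {"api": "send_rows", "payload": {
  "series": [
    {"ax":0,"ay":0,"az":0,"dx":-0.45,"dy":-0.3,"dz":3,"hand":0},
    {"ax":0,"ay":0,"az":0,"dx":-0.45,"dy":-0.3,"dz":6,"hand":0},
    {"ax":0,"ay":0,"az":0,"dx":-0.45,"dy":-0.3,"dz":7.5,"hand":0},
    {"ax":0,"ay":0,"az":0,"dx":-0.45,"dy":-0.3,"dz":7.5,"hand":0},
    {"ax":0,"ay":0,"az":0,"dx":-0.45,"dy":-0.3,"dz":7.5,"hand":0},
    {"ax":0,"ay":0,"az":0,"dx":-0.45,"dy":-0.3,"dz":7.5,"hand":0.8},
    {"ax":0,"ay":0,"az":0,"dx":-0.45,"dy":-0.3,"dz":7.5,"hand":0.8},
    {"ax":0,"ay":0,"az":0,"dx":-0.45,"dy":-0.3,"dz":7.5,"hand":0.8},
    {"ax":0,"ay":0,"az":0,"dx":-0.45,"dy":-0.3,"dz":7.5,"hand":0.8},
    {"ax":0,"ay":0,"az":0,"dx":-0.45,"dy":-0.3,"dz":7.5,"hand":0.8}
  ]
}}

```text
clock: 18.65
eef_pos: [542.1, -213.2, 42.2]
tool_rot: [3.141, -0.0, 1.457]
force: [-1.7, 0.4, 8.5]
width: 52.5
gripper_force: 61.8
```

Run:
```python
from h import *
s=read_state();print(s["eef_pos"],s["tool_rot"],s["width"],s["gripper_force"],s["force"])
w=snap("wrist")
for b in blue(w): print(b)
print(to(*sh(30,-33),245,1.456))
```

```text
[ 542.05405323 -213.21576911   42.22916978] [ 3.14079864e+00 -3.13535012e-04  1.45672839e+00] 52.46678722664731 61.81035876274109 [-1.68162371  0.37986504  8.47887147]
(array([624.5, 220.8]), array([  37,  123, 3190], dtype=int32), array([ 637.6, -178.9,   70. ]))
(array([320.3, 349.9]), array([  138,   121, 13172], dtype=int32), array([ 541.7, -212.1,   70. ]))
{'d': [29.93, 3.75, -20.27], 'az': np.float64(0.001)}
```

>>> {"api": "send_rows", "payload": {
  "series": [
    {"ax":0,"ay":0,"az":0,"dx":0,"dy":0,"dz":-5,"hand":0.8},
    {"ax":0,"ay":0,"az":0,"dx":0,"dy":0,"dz":-10,"hand":0.8},
    {"ax":0,"ay":0,"az":0,"dx":0,"dy":0,"dz":-15,"hand":0.8},
    {"ax":0,"ay":0,"az":0,"dx":2,"dy":0.3,"dz":-20,"hand":0.8},
    {"ax":0,"ay":0,"az":0,"dx":29.9,"dy":3.75,"dz":-20,"hand":0.8},
    {"ax":0,"ay":0,"az":0,"dx":29.9,"dy":3.75,"dz":-20,"hand":0.8},
    {"ax":0,"ay":0,"az":0,"dx":29.9,"dy":3.75,"dz":-20,"hand":0.8},
    {"ax":0,"ay":0,"az":0,"dx":29.9,"dy":3.75,"dz":-20,"hand":0.8},
    {"ax":0,"ay":0,"az":0,"dx":29.9,"dy":3.75,"dz":-20,"hand":0.8},
    {"ax":0,"ay":0,"az":0,"dx":29.9,"dy":3.75,"dz":-20,"hand":0.8}
  ]
}}

```text
clock: 19.7
eef_pos: [613.0, 85.3, 240.4]
tool_rot: [-3.141, -0.003, 1.461]
force: [0.3, 0.4, -3.5]
width: 52.6
gripper_force: 65.3
```

Run:
```python
from h import *
s=read_state();print(s["eef_pos"],s["tool_rot"],s["width"])
print(to(*sh(30,-33),159,1.456))
```

```text
[613.04848945  85.26223163 240.41247416] [-3.14060323e+00 -2.61966603e-03  1.46139168e+00] 52.61113453831881
{'d': [-0.56, 0.09, 8.14], 'az': np.float64(0.005)}
```

>>> {"api": "send_rows", "payload": {
  "series": [
    {"ax":0,"ay":0,"az":0,"dx":0,"dy":0,"dz":2,"hand":0.8},
    {"ax":0,"ay":0,"az":0,"dx":0,"dy":0,"dz":5,"hand":0.8},
    {"ax":0,"ay":0,"az":0,"dx":0,"dy":0,"dz":8,"hand":0.8},
    {"ax":0,"ay":0,"az":0,"dx":0,"dy":0,"dz":8,"hand":0.8},
    {"ax":0,"ay":0,"az":0,"dx":0,"dy":0,"dz":8,"hand":0.8}
  ]
}}

```text
clock: 20.2
eef_pos: [613.0, 79.5, 160.9]
tool_rot: [-3.141, 0.0, 1.457]
force: [-0.0, -0.2, -2.8]
width: 52.3
gripper_force: 65.0
```

Run:
```python
from h import *
s=read_state();print(s["eef_pos"],s["tool_rot"],s["width"])
w=snap("wrist")
for b in blue(w,s["eef_pos"][2]+27.5): print(b) if 250<b[0][0]<400 else 0
print(to(*sh(30,-33),125.5,1.456))
```

```text
[613.0221176   79.49959069 160.89052266] [-3.14071794e+00  3.92201598e-04  1.45652743e+00] 52.31041362193893
(array([318.4,   6.9]), array([  86,   18, 1089], dtype=int32), array([623.6, 180.9, 188.4]))
(array([319.8, 145.5]), array([  121,   125, 11817], dtype=int32), array([620. , 146. , 188.4]))
(array([320.4, 349.9]), array([  138,   121, 13139], dtype=int32), array([612.7,  80.4, 188.4]))
(array([391. , 408.9]), array([ 22,  42, 412], dtype=int32), array([634.6,  54.4, 188.4]))
{'d': [0.03, -0.09, 3.65], 'az': np.float64(0.0)}
```

>>> {"api": "send_rows", "payload": {
  "series": [
    {"ax":0,"ay":0,"az":0,"dx":0,"dy":-0.05,"dz":1,"hand":0.8},
    {"ax":0,"ay":0,"az":0,"dx":0,"dy":-0.05,"dz":2,"hand":0.8},
    {"ax":0,"ay":0,"az":0,"dx":0,"dy":-0.05,"dz":3,"hand":0.8},
    {"ax":0,"ay":0,"az":0,"dx":0,"dy":-0.05,"dz":3.5,"hand":0.8},
    {"ax":0,"ay":0,"az":0,"dx":0,"dy":-0.05,"dz":3.5,"hand":0.8},
    {"ax":0,"ay":0,"az":0,"dx":0,"dy":-0.05,"dz":3.5,"hand":0.8}
  ]
}}

```text
clock: 20.85
eef_pos: [612.8, 79.6, 125.6]
tool_rot: [-3.142, 0.0, 1.457]
force: [-1.4, -0.0, -2.3]
width: 52.2
gripper_force: 65.0
```

>>> {"api": "send_rows", "payload": {
  "series": [
    {"ax":0,"ay":0,"az":0,"dx":0,"dy":0,"dz":0,"hand":0},
    {"ax":0,"ay":0,"az":0,"dx":0,"dy":0,"dz":0,"hand":0},
    {"ax":0,"ay":0,"az":0,"dx":0,"dy":0,"dz":0,"hand":0},
    {"ax":0,"ay":0,"az":0,"dx":0,"dy":0,"dz":-4,"hand":0},
    {"ax":0,"ay":0,"az":0,"dx":0,"dy":0,"dz":-8,"hand":0},
    {"ax":0,"ay":0,"az":0,"dx":0,"dy":0,"dz":-12,"hand":0},
    {"ax":0,"ay":0,"az":0,"dx":-25,"dy":7.4,"dz":-12,"hand":0},
    {"ax":0,"ay":0,"az":0,"dx":-25,"dy":7.4,"dz":-12,"hand":0},
    {"ax":0,"ay":0,"az":0,"dx":-25,"dy":7.4,"dz":-12,"hand":0},
    {"ax":0,"ay":0,"az":0,"dx":-25,"dy":7.4,"dz":-12,"hand":0}
  ]
}}

```text
clock: 21.85
eef_pos: [647.7, -119.0, 246.4]
tool_rot: [3.14, -0.0, 1.457]
force: [1.0, 0.7, -0.5]
width: 85.7
gripper_force: 0.0
```

Run:
```python
from h import *
s=read_state();print(s["eef_pos"],s["tool_rot"],s["width"])
g=snap("top")
for b in blue(g,152): print(b[0],b[1],b[2]) if b[1][2]>100 else 0
w=snap("wrist")
for b in blue(w): print(b)
print(to(658,-177.8,110,1.456))
```

```text
[ 647.67083443 -118.98581312  246.3682725 ] [ 3.14044441e+00 -1.48522902e-04  1.45738948e+00] 85.67252628166425
[272.4 208.3] [ 14  14 153] [629.  211.7 152. ]
[295.3 211.3] [ 14  14 151] [621.8 144.5 152. ]
[317.5 214.3] [ 14  14 149] [614.5  79.6 152. ]
(array([111.7,  75.1]), array([ 172,  143, 8004], dtype=int32), array([504.4,  -4.2,  70. ]))
(array([352. ,  23.9]), array([ 111,   50, 4697], dtype=int32), array([688.3,   7.8,  70. ]))
(array([343.1, 118.8]), array([  92,   95, 7046], dtype=int32), array([674.8, -57.2,  70. ]))
(array([357., 273.]), array([11, 26, 93], dtype=int32), array([ 673. , -186.9,   70. ]))
{'d': [-4.6, 1.72, 13.72], 'az': np.float64(-0.012)}
```

Run:
```python
from h import *
w=snap("wrist","w4.png"); print(proj(w,[658,-178,70]))
```

```text
[340.42524578 269.91750976]
```

View pics/w4.png

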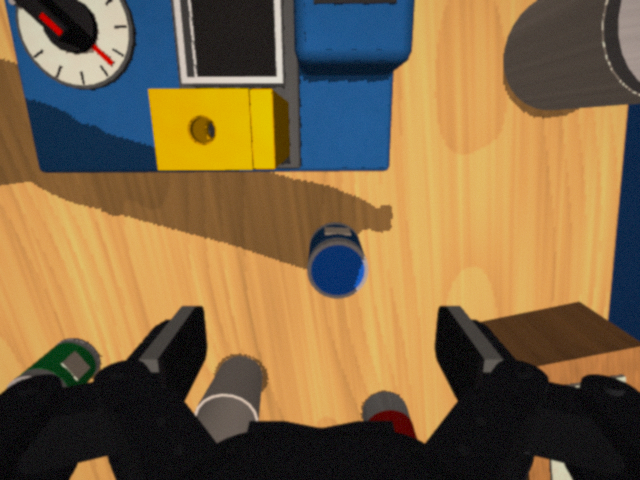

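The wrist view shows the last blue tin at (337,269), partly in shadow and where expected. The fork hole is at (203,130).

>>> {"api": "send_rows", "payload": {
  "series": [
    {"ax":0,"ay":0,"az":0,"dx":-5.8,"dy":1.75,"dz":4,"hand":0},
    {"ax":0,"ay":0,"az":0,"dx":-5.8,"dy":1.75,"dz":8,"hand":0},
    {"ax":0,"ay":0,"az":0,"dx":-5.8,"dy":1.75,"dz":12,"hand":0},
    {"ax":0,"ay":0,"az":0,"dx":-5.8,"dy":1.75,"dz":13,"hand":0},
    {"ax":0,"ay":0,"az":0,"dx":-5.8,"dy":1.75,"dz":13,"hand":0}
  ]
}}

```text
clock: 22.5
eef_pos: [657.4, -174.7, 114.3]
tool_rot: [-3.138, -0.002, 1.458]
force: [0.1, 0.8, 0.7]
width: 85.6
gripper_force: 0.0
```

Run:
```python
from h import *
s=read_state();print(s["eef_pos"],s["tool_rot"],s["width"])
w=snap("wrist")
for b in blue(w): print(b)
print(to(658,-177.8,42,1.456))
```

```text
[ 657.39856041 -174.65429756  114.25046454] [-3.1380383e+00 -1.6993920e-03  1.4584431e+00] 85.63463701354317
(array([328.3,  55.2]), array([  282,   110, 15589], dtype=int32), array([671.6, -72.7,  70. ]))
(array([31. , 70.6]), array([ 131,   76, 2653], dtype=int32), array([539.9, -64.2,  70. ]))
{'d': [-0.26, -0.07, 7.45], 'az': np.float64(0.003)}
```

>>> {"api": "send_rows", "payload": {
  "series": [
    {"ax":0,"ay":0,"az":0,"dx":-0.25,"dy":0,"dz":3,"hand":0},
    {"ax":0,"ay":0,"az":0,"dx":-0.25,"dy":0,"dz":6,"hand":0},
    {"ax":0,"ay":0,"az":0,"dx":-0.25,"dy":0,"dz":7.4,"hand":0},
    {"ax":0,"ay":0,"az":0,"dx":-0.25,"dy":0,"dz":7.4,"hand":0},
    {"ax":0,"ay":0,"az":0,"dx":-0.25,"dy":0,"dz":7.4,"hand":0},
    {"ax":0,"ay":0,"az":0,"dx":-0.25,"dy":0,"dz":7.4,"hand":0.8},
    {"ax":0,"ay":0,"az":0,"dx":-0.25,"dy":0,"dz":7.4,"hand":0.8},
    {"ax":0,"ay":0,"az":0,"dx":-0.25,"dy":0,"dz":7.4,"hand":0.8},
    {"ax":0,"ay":0,"az":0,"dx":-0.25,"dy":0,"dz":7.4,"hand":0.8},
    {"ax":0,"ay":0,"az":0,"dx":-0.25,"dy":0,"dz":7.4,"hand":0.8}
  ]
}}

```text
clock: 23.55
eef_pos: [657.7, -179.5, 43.5]
tool_rot: [3.141, -0.0, 1.457]
force: [-3.4, 1.6, 7.9]
width: 52.0
gripper_force: 62.6
```

Run:
```python
from h import *
s=read_state();print(s["eef_pos"],s["tool_rot"],s["width"],s["gripper_force"],s["force"])
w=snap("wrist")
hsv=cv2.cvtColor(w["pixels"],cv2.COLOR_RGB2HSV)
for b in blobs(w,(105,120,50),(130,255,255),3000): print(b)
print(to(*sh(30,-99),250,1.456))
```

```text
[ 657.6683488  -179.52156637   43.45298812] [ 3.14147661e+00 -3.45280122e-04  1.45662580e+00] 52.01837160784241 62.55890607833862 [-3.374527    1.60315887  7.85677925]
(array([282.43725652,  50.40867546]), array([    0,     0,   459,    96, 26696], dtype=int32))
(array([320.28731063, 343.52669867]), array([  252,   282,   138,   124, 13334], dtype=int32))
{'d': [18.66, -7.37, -20.65], 'az': np.float64(0.001)}
```

>>> {"api": "send_rows", "payload": {
  "series": [
    {"ax":0,"ay":0,"az":0,"dx":0,"dy":0,"dz":-5,"hand":0.8},
    {"ax":0,"ay":0,"az":0,"dx":0,"dy":0,"dz":-10,"hand":0.8},
    {"ax":0,"ay":0,"az":0,"dx":0,"dy":0,"dz":-15,"hand":0.8},
    {"ax":0,"ay":0,"az":0,"dx":0,"dy":0,"dz":-20.5,"hand":0.8},
    {"ax":0,"ay":0,"az":0,"dx":4,"dy":-2,"dz":-20.5,"hand":0.8},
    {"ax":0,"ay":0,"az":0,"dx":18.5,"dy":-7.4,"dz":-20.5,"hand":0.8},
    {"ax":0,"ay":0,"az":0,"dx":18.5,"dy":-7.4,"dz":-20.5,"hand":0.8},
    {"ax":0,"ay":0,"az":0,"dx":18.5,"dy":-7.4,"dz":-20.5,"hand":0.8},
    {"ax":0,"ay":0,"az":0,"dx":18.5,"dy":-7.4,"dz":-17,"hand":0.8},
    {"ax":0,"ay":0,"az":0,"dx":18.5,"dy":-7.4,"dz":-12,"hand":0.8}
  ]
}}

```text
clock: 24.6
eef_pos: [607.5, 16.9, 163.7]
tool_rot: [3.134, -0.003, 1.463]
force: [1.6, -0.8, -4.0]
width: 52.4
gripper_force: 65.1
```

>>> {"api": "send_rows", "payload": {
  "series": [
    {"ax":0,"ay":0,"az":0,"dx":0,"dy":0,"dz":0,"hand":0.8},
    {"ax":0,"ay":0,"az":0,"dx":0,"dy":0,"dz":0,"hand":0.8}
  ]
}}

```text
clock: 24.8
eef_pos: [605.0, 12.4, 161.7]
tool_rot: [-3.14, 0.001, 1.456]
force: [-0.0, -0.1, -1.5]
width: 52.3
gripper_force: 64.7
```

Run:
```python
from h import *
s=read_state();print(s["eef_pos"],s["tool_rot"],s["width"])
w=snap("wrist")
for b in blobs(w,(105,120,50),(130,255,255),3000): print(b,ray(w,*b[0],s["eef_pos"][2]+26.5))
t=sh(30,-99);print(to(t[0]-.2,t[1]-2,126.5,1.456))
```

```text
[605.02185314  12.39058469 161.72314015] [-3.14022577e+00  6.65645776e-04  1.45609602e+00] 52.335190056273085
(array([140.98400808, 151.42293791]), array([    7,     0,   240,   366, 49525], dtype=int32)) [560.41891364  83.11353513 188.22314015]
(array([483.90850954, 157.60019365]), array([  388,     0,   212,   363, 44409], dtype=int32)) [658.9523642   70.12610486 188.22314015]
(array([320.29523026, 138.98840461]), array([  259,    76,   123,   126, 12160], dtype=int32)) [612.34812371  80.69290111 188.22314015]
(array([320.42245909, 343.54931692]), array([  252,   283,   138,   122, 13322], dtype=int32)) [604.90046705  15.08674928 188.22314015]
{'d': [0.02, -0.12, 3.67], 'az': np.float64(-0.0)}
```

>>> {"api": "send_rows", "payload": {
  "series": [
    {"ax":0,"ay":0,"az":0,"dx":0,"dy":0,"dz":1,"hand":0.8},
    {"ax":0,"ay":0,"az":0,"dx":0,"dy":0,"dz":2,"hand":0.8},
    {"ax":0,"ay":0,"az":0,"dx":0,"dy":0,"dz":3,"hand":0.8},
    {"ax":0,"ay":0,"az":0,"dx":0,"dy":0,"dz":3.5,"hand":0.8},
    {"ax":0,"ay":0,"az":0,"dx":0,"dy":0,"dz":3.5,"hand":0.8},
    {"ax":0,"ay":0,"az":0,"dx":0,"dy":0,"dz":3.5,"hand":0.8}
  ]
}}

```text
clock: 25.45
eef_pos: [605.4, 12.7, 126.6]
tool_rot: [3.142, 0.0, 1.457]
force: [-0.1, 0.7, -2.7]
width: 52.2
gripper_force: 65.1
```

>>> {"api": "send_rows", "payload": {
  "series": [
    {"ax":0,"ay":0,"az":0,"dx":0,"dy":0,"dz":0,"hand":0},
    {"ax":0,"ay":0,"az":0,"dx":0,"dy":0,"dz":0,"hand":0},
    {"ax":0,"ay":0,"az":0,"dx":0,"dy":0,"dz":0,"hand":0},
    {"ax":0,"ay":0,"az":0,"dx":0,"dy":0,"dz":-4,"hand":0},
    {"ax":0,"ay":0,"az":0,"dx":0,"dy":0,"dz":-8,"hand":0},
    {"ax":0,"ay":0,"az":0,"dx":0,"dy":0,"dz":-12,"hand":0},
    {"ax":0,"ay":0,"az":0,"dx":0,"dy":-12,"dz":-12,"hand":0},
    {"ax":0,"ay":0,"az":0,"dx":0,"dy":-12,"dz":-12,"hand":0},
    {"ax":0,"ay":0,"az":0,"dx":0,"dy":-12,"dz":-12,"hand":0},
    {"ax":0,"ay":0,"az":0,"dx":0,"dy":-12,"dz":-12,"hand":0}
  ]
}}

```text
clock: 26.45
eef_pos: [483.1, 27.1, 247.2]
tool_rot: [-3.14, -0.002, 1.457]
force: [0.4, 0.2, 0.6]
width: 85.5
gripper_force: 0.0
```

Run:
```python
from h import *
s=read_state();print(s["eef_pos"],s["tool_rot"],s["width"],s["qpos"])
w=snap("wrist","w5.png")
g=snap("top")
for b in blue(g,152): print(b[0],b[1],b[2]) if b[1][2]>100 else 0
c=sh(-95,-90);print(c,to(*c,200,-0.97))
```

```text
[483.12342672  27.06787745 247.24031122] [-3.13967672e+00 -1.70122731e-03  1.45718310e+00] 85.5207512130805 [-0.4986368   0.41553049  0.54144977  1.95630236 -0.28421246  0.84592018
  0.08245377]
[272.4 208.3] [ 14  14 150] [629.  211.5 152. ]
[295.3 211.3] [ 14  14 149] [621.7 144.5 152. ]
[317.5 214.4] [ 14  14 149] [614.3  79.5 152. ]
[339.7 217.4] [ 14  14 153] [607.1  14.6 152. ]
[482.53955892  37.44306477] {'d': [1.01, -0.6, 4.75], 'az': np.float64(2.427)}
```

View pics/w5.png

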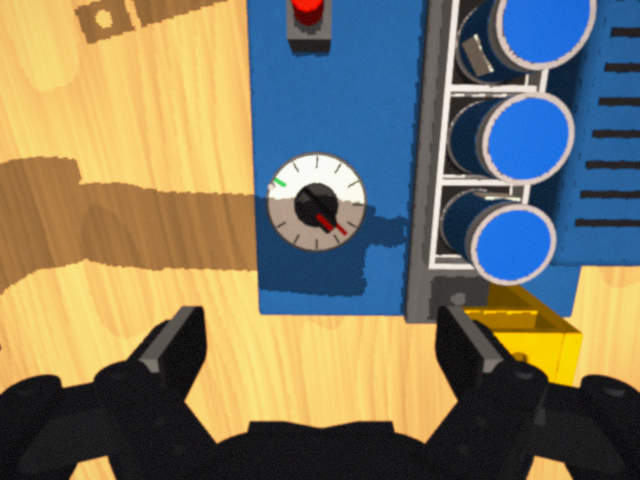

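All four tins are seated. The dial centre is at (316,201) with the pointer toward (345,233), and the green zero mark is at (280,184).

Run:
```python
from h import *
w=snap("wrist")
c=ray(w,317,202,58); print(c, "top",ray(w,319,200,100)); p=ray(w,345,233,75); print(p)
print(to(482.5,37.4,150,-0.96))
```

```text
[485.72435273  38.95548741  58.        ] top [488.48766552  47.68316809 100.        ]
[506.46875322  13.23660466  75.        ]
{'d': [1.02, -0.68, 9.73], 'az': np.float64(2.417)}
```

>>> {"api": "send_rows", "payload": {
  "series": [
    {"ax":0,"ay":0,"az":2.4,"dx":1.0,"dy":-0.6,"dz":5,"hand":0},
    {"ax":0,"ay":0,"az":2.4,"dx":1.0,"dy":-0.6,"dz":5,"hand":0},
    {"ax":0,"ay":0,"az":2.4,"dx":1.0,"dy":-0.6,"dz":5,"hand":0},
    {"ax":0,"ay":0,"az":2.4,"dx":1.0,"dy":-0.6,"dz":5,"hand":0},
    {"ax":0,"ay":0,"az":2.4,"dx":1.0,"dy":-0.6,"dz":5,"hand":0},
    {"ax":0,"ay":0,"az":2.4,"dx":1.0,"dy":-0.6,"dz":5,"hand":0},
    {"ax":0,"ay":0,"az":2.4,"dx":1.0,"dy":-0.6,"dz":5,"hand":0},
    {"ax":0,"ay":0,"az":2.4,"dx":1.0,"dy":-0.6,"dz":5,"hand":0},
    {"ax":0,"ay":0,"az":2.4,"dx":1.0,"dy":-0.6,"dz":5,"hand":0},
    {"ax":0,"ay":0,"az":2.4,"dx":1.0,"dy":-0.6,"dz":5,"hand":0}
  ]
}}

```text
clock: 27.6
eef_pos: [483.1, 36.7, 196.6]
tool_rot: [3.14, -0.001, -0.049]
force: [-1.0, -1.1, 0.4]
width: 85.5
gripper_force: 0.0
```

Run:
```python
from h import *
s=read_state();print(s["eef_pos"],s["tool_rot"],s["qpos"])
print(to(482.5,37.4,150,-0.96))
```

```text
[483.13155745  36.71990759 196.59504655] [ 3.14013592e+00 -1.42893942e-03 -4.87200454e-02] [-0.73937213  0.61409474  0.93483485  2.02329213 -0.66905618  0.84115391
 -1.0384368 ]
{'d': [-0.07, -0.07, 4.66], 'az': np.float64(0.911)}
```

>>> {"api": "send_rows", "payload": {
  "series": [
    {"ax":0,"ay":0,"az":0.9,"dx":-0.1,"dy":0,"dz":4,"hand":0},
    {"ax":0,"ay":0,"az":0.9,"dx":-0.1,"dy":0,"dz":4,"hand":0},
    {"ax":0,"ay":0,"az":0.9,"dx":-0.1,"dy":0,"dz":4,"hand":0},
    {"ax":0,"ay":0,"az":0.9,"dx":-0.1,"dy":0,"dz":4,"hand":0},
    {"ax":0,"ay":0,"az":0.9,"dx":-0.1,"dy":0,"dz":4,"hand":0},
    {"ax":0,"ay":0,"az":0.9,"dx":-0.1,"dy":0,"dz":4,"hand":0},
    {"ax":0,"ay":0,"az":0.9,"dx":-0.1,"dy":0,"dz":4,"hand":0},
    {"ax":0,"ay":0,"az":0.9,"dx":-0.1,"dy":0,"dz":4,"hand":0}
  ]
}}

```text
clock: 28.4
eef_pos: [481.2, 36.8, 156.3]
tool_rot: [3.141, -0.001, -0.939]
force: [0.4, -0.0, -0.2]
width: 85.4
gripper_force: 0.0
```

Run:
```python
from h import *
s=read_state();print(s["eef_pos"],s["tool_rot"],s["qpos"])
w=snap("wrist","w6.png")
print("proj",proj(w,[483.5,38,100]))
print(to(483.5,38,76,-0.96))
```

```text
[481.22809077  36.79339104 156.34936408] [ 3.14074710e+00 -1.34904694e-03 -9.38943386e-01] [-0.79735743  0.78267073  1.1008013   2.06836977 -0.9269812   0.90199745
 -1.66773787]
proj [315.73196688 264.36453444]
{'d': [0.05, -0.27, 8.05], 'az': np.float64(0.02)}
```

View pics/w6.png

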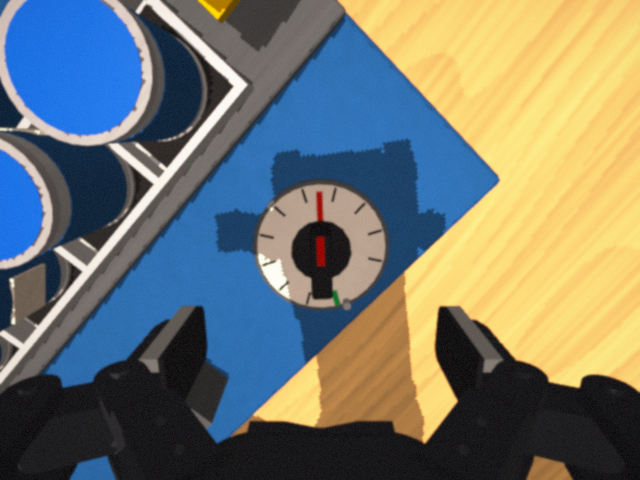

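The pointer is vertical in the wrist image, running from (319,195) to (321,297), and the knob is centred at u≈320. The fingers are aligned with it.

>>> {"api": "send_rows", "payload": {
  "series": [
    {"ax":0,"ay":0,"az":0.01,"dx":0,"dy":-0.05,"dz":3,"hand":0},
    {"ax":0,"ay":0,"az":0.01,"dx":0,"dy":-0.05,"dz":6,"hand":0},
    {"ax":0,"ay":0,"az":0.01,"dx":0,"dy":-0.05,"dz":7.9,"hand":0},
    {"ax":0,"ay":0,"az":0.01,"dx":0,"dy":-0.05,"dz":7.9,"hand":0},
    {"ax":0,"ay":0,"az":0.01,"dx":0,"dy":-0.05,"dz":7.9,"hand":1},
    {"ax":0,"ay":0,"az":0.01,"dx":0,"dy":-0.05,"dz":7.9,"hand":1},
    {"ax":0,"ay":0,"az":0.01,"dx":0,"dy":-0.05,"dz":7.9,"hand":1},
    {"ax":0,"ay":0,"az":0.01,"dx":0,"dy":-0.05,"dz":7.9,"hand":1},
    {"ax":0,"ay":0,"az":0.01,"dx":0,"dy":-0.05,"dz":7.9,"hand":1},
    {"ax":0,"ay":0,"az":0.01,"dx":0,"dy":-0.05,"dz":7.9,"hand":1}
  ]
}}

```text
clock: 29.45
eef_pos: [480.5, 37.4, 78.2]
tool_rot: [-3.141, 0.0, -0.953]
force: [-0.8, 1.1, 4.7]
width: 10.8
gripper_force: 59.9
```

Run:
```python
from h import *
s=read_state();print(s)
```

```text
{'clock': 29.45, 'qpos': array([-0.68103312,  0.8485136 ,  0.88486386,  2.12261995, -1.07566218,
        0.72110487, -1.57821562]), 'qd': array([ 0.00194259,  0.00027208, -0.00081678, -0.00028014, -0.00123992,
        0.00060217, -0.00023379]), 'tau': array([ 8.87214392e-02, -4.37818694e+01,  1.11918086e+01, -7.61407971e+00,
       -2.51981774e-01, -3.89450546e-01,  2.35395972e-02]), 'eef_pos': array([480.53764322,  37.43352974,  78.24414668]), 'tool_rot': array([-3.14132364e+00,  2.96858144e-04, -9.53207869e-01]), 'force': array([-0.75566089,  1.06385559,  4.67600608]), 'torque': array([ 0.05927853,  0.38836244, -0.06597766]), 'gripper_force': 59.857871532440186, 'width': 10.802328237514347}
```

>>> {"api": "send_rows", "payload": {
  "series": [
    {"ax":0,"ay":0,"az":-0.14,"dx":0,"dy":0,"dz":0,"hand":1},
    {"ax":0,"ay":0,"az":-0.28,"dx":0,"dy":0,"dz":0,"hand":1},
    {"ax":0,"ay":0,"az":-0.42,"dx":0,"dy":0,"dz":0,"hand":1},
    {"ax":0,"ay":0,"az":-0.56,"dx":0,"dy":0,"dz":0,"hand":1},
    {"ax":0,"ay":0,"az":-0.7,"dx":0,"dy":0,"dz":0,"hand":1},
    {"ax":0,"ay":0,"az":-0.84,"dx":0,"dy":0,"dz":0,"hand":1},
    {"ax":0,"ay":0,"az":-0.98,"dx":0,"dy":0,"dz":0,"hand":1},
    {"ax":0,"ay":0,"az":-1.12,"dx":0,"dy":0,"dz":0,"hand":1},
    {"ax":0,"ay":0,"az":-1.26,"dx":0,"dy":0,"dz":0,"hand":1},
    {"ax":0,"ay":0,"az":-1.4,"dx":0,"dy":0,"dz":0,"hand":1}
  ]
}}

```text
clock: 30.45
eef_pos: [480.8, 38.3, 78.2]
tool_rot: [-3.14, -0.001, 0.453]
force: [-1.5, 1.6, 3.3]
width: 10.3
gripper_force: 59.6
```

Run:
```python
from h import *
s=read_state();print(s)
```

```text
{'clock': 30.45, 'qpos': array([-0.48296052,  0.71640364,  0.5266456 ,  2.11693172, -0.75963808,
        0.50241737, -0.49362305]), 'qd': array([ 0.22678968, -0.09904234, -0.37404663, -0.00451871,  0.40521871,
       -0.17648146,  0.97972267]), 'tau': array([ -0.26002206, -43.47237468,   8.56397152,  -7.98625588,
        -0.20110366,  -0.54115305,  -0.94275333]), 'eef_pos': array([480.76046755,  38.34235987,  78.24315888]), 'tool_rot': array([-3.14016910e+00, -8.65269769e-04,  4.52803765e-01]), 'force': array([-1.50855079,  1.58253409,  3.27566818]), 'torque': array([ 0.37740861,  0.29646983, -0.08650742]), 'gripper_force': 59.62781310081482, 'width': 10.25389502577769}
```

>>> {"api": "send_rows", "payload": {
  "series": [
    {"ax":0,"ay":0,"az":-0.14,"dx":0,"dy":0,"dz":0,"hand":1},
    {"ax":0,"ay":0,"az":-0.28,"dx":0,"dy":0,"dz":0,"hand":1},
    {"ax":0,"ay":0,"az":-0.42,"dx":0,"dy":0,"dz":0,"hand":1},
    {"ax":0,"ay":0,"az":-0.56,"dx":0,"dy":0,"dz":0,"hand":1},
    {"ax":0,"ay":0,"az":-0.7,"dx":0,"dy":0,"dz":0,"hand":1},
    {"ax":0,"ay":0,"az":-0.84,"dx":0,"dy":0,"dz":0,"hand":1},
    {"ax":0,"ay":0,"az":-0.98,"dx":0,"dy":0,"dz":0,"hand":1},
    {"ax":0,"ay":0,"az":-1.12,"dx":0,"dy":0,"dz":0,"hand":1},
    {"ax":0,"ay":0,"az":-1.26,"dx":0,"dy":0,"dz":0,"hand":1},
    {"ax":0,"ay":0,"az":-1.4,"dx":0,"dy":0,"dz":0,"hand":1}
  ]
}}

```text
clock: 31.45
eef_pos: [479.9, 38.7, 78.2]
tool_rot: [-3.141, -0.002, 1.853]
force: [-2.4, 3.3, 7.0]
width: 10.8
gripper_force: 59.9
```

>>> {"api": "send_rows", "payload": {
  "series": [
    {"ax":0,"ay":0,"az":-0.1,"dx":0,"dy":0,"dz":0,"hand":1},
    {"ax":0,"ay":0,"az":-0.2,"dx":0,"dy":0,"dz":0,"hand":1},
    {"ax":0,"ay":0,"az":-0.3,"dx":0,"dy":0,"dz":0,"hand":1},
    {"ax":0,"ay":0,"az":-0.4,"dx":0,"dy":0,"dz":0,"hand":1},
    {"ax":0,"ay":0,"az":-0.5,"dx":0,"dy":0,"dz":0,"hand":1},
    {"ax":0,"ay":0,"az":-0.55,"dx":0,"dy":0,"dz":0,"hand":1},
    {"ax":0,"ay":0,"az":-0.55,"dx":0,"dy":0,"dz":0,"hand":1}
  ]
}}

```text
clock: 32.15
eef_pos: [479.6, 38.5, 78.2]
tool_rot: [-3.141, -0.002, 2.399]
force: [-2.5, 4.1, 8.2]
width: 10.7
gripper_force: 60.2
```

Run:
```python
from h import *
s=read_state();print(s)
```

```text
{'clock': 32.15, 'qpos': array([-0.16061028,  0.64809285,  0.0339477 ,  2.10919651, -0.05803935,
        0.38680588,  0.74849141]), 'qd': array([-5.86855128e-03, -3.55385616e-04,  7.90606506e-03, -6.00663631e-05,
       -1.22493865e-02,  2.72522789e-04, -2.05438640e-02]), 'tau': array([  1.93058074, -43.55362415,   2.91476279,  -9.43784952,
         0.50722802,  -0.96884754,   0.12573981]), 'eef_pos': array([479.61332797,  38.52369644,  78.22328536]), 'tool_rot': array([-3.14122731e+00, -2.11789363e-03,  2.39903490e+00]), 'force': array([-2.51401753,  4.07889328,  8.17412594]), 'torque': array([0.73399413, 0.64167132, 0.00183291]), 'gripper_force': 60.21547079086304, 'width': 10.734279923166227}
```

>>> {"api": "send_rows", "payload": {
  "series": [
    {"ax":0,"ay":0,"az":-0.05,"dx":0,"dy":0,"dz":0,"hand":1},
    {"ax":0,"ay":0,"az":-0.1,"dx":0,"dy":0,"dz":0,"hand":1},
    {"ax":0,"ay":0,"az":-0.13,"dx":0,"dy":0,"dz":0,"hand":1},
    {"ax":0,"ay":0,"az":-0.13,"dx":0,"dy":0,"dz":0,"hand":1},
    {"ax":0,"ay":0,"az":-0.13,"dx":0,"dy":0,"dz":0,"hand":1}
  ]
}}

```text
clock: 32.65
eef_pos: [479.6, 38.4, 78.2]
tool_rot: [3.141, -0.003, 2.521]
force: [-3.5, 4.1, 7.9]
width: 11.0
gripper_force: 67.3
```

Run:
```python
from h import *
s=read_state();print(s["tool_rot"],s["torque"],s["tau"][6],s["force"])
```

```text
[ 3.14129646e+00 -2.59425038e-03  2.52072951e+00] [ 0.96040334  0.73770873 -1.57951747] 1.5337024256587029 [-3.53231055  4.07276833  7.8832342 ]
```

>>> {"api": "send_rows", "payload": {
  "series": [
    {"ax":0,"ay":0,"az":0,"dx":0,"dy":0,"dz":0,"hand":0.4},
    {"ax":0,"ay":0,"az":0,"dx":0,"dy":0,"dz":0,"hand":0.4},
    {"ax":0,"ay":0,"az":0,"dx":0,"dy":0,"dz":0,"hand":0.4},
    {"ax":0,"ay":0,"az":0,"dx":0,"dy":0,"dz":-4,"hand":0.4},
    {"ax":0,"ay":0,"az":0,"dx":0,"dy":0,"dz":-8,"hand":0.4},
    {"ax":0,"ay":0,"az":0.14,"dx":0,"dy":0,"dz":-13,"hand":0},
    {"ax":0,"ay":0,"az":2.35,"dx":0,"dy":0,"dz":-17.5,"hand":0},
    {"ax":0,"ay":0,"az":2.35,"dx":13.9,"dy":15.5,"dz":-17.5,"hand":0},
    {"ax":0,"ay":0,"az":2.35,"dx":13.9,"dy":15.5,"dz":-17.5,"hand":0},
    {"ax":0,"ay":0,"az":2.35,"dx":13.9,"dy":15.5,"dz":-17.5,"hand":0}
  ]
}}

```text
clock: 33.65
eef_pos: [464.8, 177.6, 253.3]
tool_rot: [3.14, 0.0, 1.809]
force: [0.9, -0.0, -0.7]
width: 85.5
gripper_force: 0.0
```

Run:
```python
from h import *
s=read_state();print(s["eef_pos"],s["tool_rot"],s["width"],s["clock"])
g=snap("top","t7.png")
cv2.imwrite("pics/t7z.png",cv2.resize(g["pixels"][180:340,230:390,::-1],None,fx=3.7,fy=3.7,interpolation=2))
print(to(457,245,250,0.17))
```

```text
[464.80895214 177.56535509 253.32066321] [3.14021730e+00 3.43655786e-05 1.80924175e+00] 85.50189140288649 33.65
{'d': [5.55, 0.81, 0.32], 'az': np.float64(1.644)}
```

View pics/t7z.png

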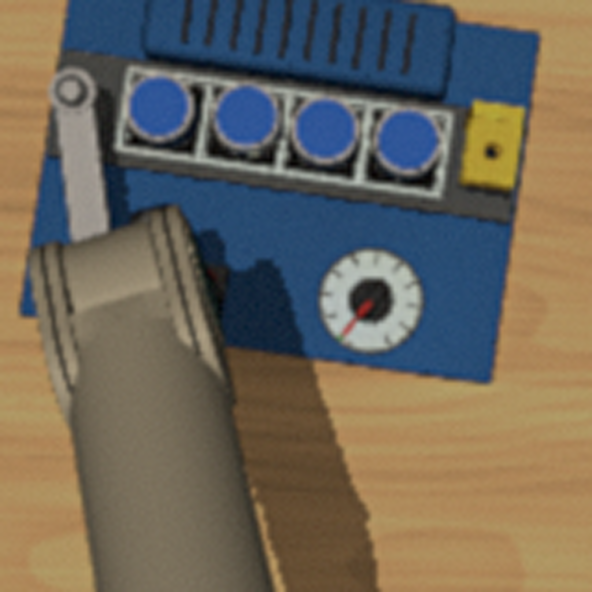

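The counter's pointer now lies on the green zero mark, from about (372,298) to (343,335), and the four tins are seated. Next is the bar handle.

>>> {"api": "send_rows", "payload": {
  "series": [
    {"ax":0,"ay":0,"az":1.64,"dx":5.5,"dy":0.8,"dz":0,"hand":0},
    {"ax":0,"ay":0,"az":1.64,"dx":5.5,"dy":0.8,"dz":0,"hand":0},
    {"ax":0,"ay":0,"az":1.64,"dx":5.5,"dy":0.8,"dz":0,"hand":0},
    {"ax":0,"ay":0,"az":1.64,"dx":5.5,"dy":0.8,"dz":0,"hand":0},
    {"ax":0,"ay":0,"az":1.64,"dx":5.5,"dy":0.8,"dz":0,"hand":0},
    {"ax":0,"ay":0,"az":1.64,"dx":5.5,"dy":0.8,"dz":0,"hand":0},
    {"ax":0,"ay":0,"az":1.64,"dx":5.5,"dy":0.8,"dz":0,"hand":0},
    {"ax":0,"ay":0,"az":1.64,"dx":5.5,"dy":0.8,"dz":0,"hand":0},
    {"ax":0,"ay":0,"az":1.64,"dx":5.5,"dy":0.8,"dz":0,"hand":0},
    {"ax":0,"ay":0,"az":1.64,"dx":5.5,"dy":0.8,"dz":0,"hand":0}
  ]
}}

```text
clock: 34.7
eef_pos: [459.0, 231.5, 252.5]
tool_rot: [3.141, 0.001, 0.314]
force: [-0.1, 0.6, -0.9]
width: 85.5
gripper_force: 0.0
```

>>> {"api": "send_rows", "payload": {
  "series": [
    {"ax":0,"ay":0,"az":0.15,"dx":0,"dy":0,"dz":0,"hand":0},
    {"ax":0,"ay":0,"az":0.15,"dx":0,"dy":0,"dz":0,"hand":0}
  ]
}}

```text
clock: 34.9
eef_pos: [459.0, 231.6, 252.4]
tool_rot: [3.141, 0.001, 0.169]
force: [-0.5, 0.3, -0.2]
width: 85.5
gripper_force: 0.0
```

Run:
```python
from h import *
s=read_state();print(s["eef_pos"],s["tool_rot"],s["width"],s["clock"],s["qpos"])
w=snap("wrist","w8.png")
print(proj(w,[457,245,210]))
print(to(457,245,250,0.17))
```

```text
[459.01163115 231.58023092 252.38963405] [3.14056564e+00 5.23383840e-04 1.69403614e-01] 85.46806069056488 34.9 [-0.95371365  0.4721499   0.63252505  1.87686174 -0.34776679  0.90496642
 -1.55628072]
[294.8503387  274.29780456]
{'d': [0.03, -1.35, 0.24], 'az': np.float64(0.003)}
```

View pics/w8.png

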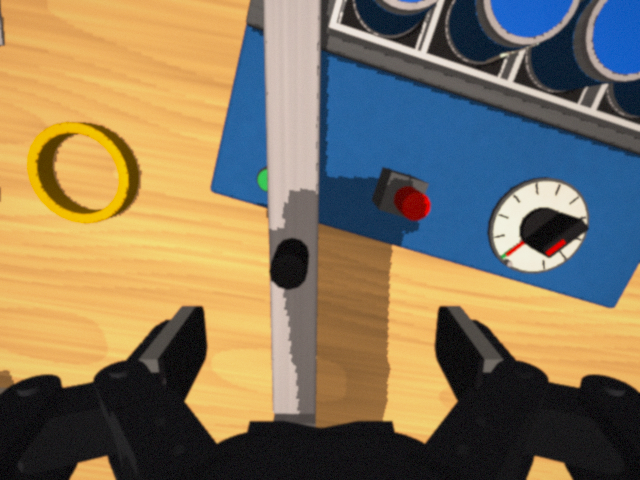

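The handle's top is at about (290,270) with the bar vertical in the image, so it matches the prediction within 5 px. The pin head is at (413,204).

>>> {"api": "send_rows", "payload": {
  "series": [
    {"ax":0,"ay":0,"az":0,"dx":0.1,"dy":-1.5,"dz":0,"hand":0},
    {"ax":0,"ay":0,"az":0,"dx":0.1,"dy":-1.5,"dz":3,"hand":0},
    {"ax":0,"ay":0,"az":0,"dx":0.1,"dy":-1.5,"dz":6,"hand":0},
    {"ax":0,"ay":0,"az":0,"dx":0.1,"dy":-1.5,"dz":7.2,"hand":0},
    {"ax":0,"ay":0,"az":0,"dx":0.1,"dy":-1.5,"dz":7.2,"hand":0},
    {"ax":0,"ay":0,"az":0,"dx":0.1,"dy":-1.5,"dz":7.2,"hand":0.9},
    {"ax":0,"ay":0,"az":0,"dx":0.1,"dy":-1.5,"dz":7.2,"hand":0.9},
    {"ax":0,"ay":0,"az":0,"dx":0.1,"dy":-1.5,"dz":7.2,"hand":0.9},
    {"ax":0,"ay":0,"az":0,"dx":0.1,"dy":-1.5,"dz":7.2,"hand":0.9},
    {"ax":0,"ay":0,"az":0,"dx":0.1,"dy":-1.5,"dz":7.2,"hand":0.9}
  ]
}}

```text
clock: 35.95
eef_pos: [457.9, 247.2, 181.6]
tool_rot: [-3.141, -0.001, 0.169]
force: [-1.5, 0.7, 4.0]
width: 18.2
gripper_force: 58.4
```

Run:
```python
from h import *
s=read_state();print(s["eef_pos"],s["tool_rot"],s["width"],s["gripper_force"],s["force"])
p=sh(30,165);h=s["eef_pos"][:2];d=h-p;a0=np.arctan2(d[1],d[0]);r=np.hypot(*d);a1=PSI-np.pi/2
print(p,r,a0,a1,"theta",(a1-a0)%(2*np.pi))
yaw=s["tool_rot"][2];tot=(a1-a0)%(2*np.pi)
X=np.array([np.cos(yaw),np.sin(yaw)]);Y=np.array([np.sin(yaw),-np.cos(yaw)])
for k in range(1,22):
    t=tot*min(k/20,1)+(0.02 if k==21 else 0);q=p+r*np.array([np.cos(a0+t),np.sin(a0+t)])-h
    print(k,round(-t,3),(q@X/10).round(2),(q@Y/10).round(2))
```

```text
[457.89867307 247.18264891 181.5573628 ] [-3.14056772e+00 -8.86699584e-04  1.69269482e-01] 18.16641947600824 58.404908180236816 [-1.47776367  0.67018591  4.03499459]
[635.85480716 276.49208622] 180.35362146327552 -2.978357758440469 -1.6852963267948966 theta 1.2930614316455724
1 -0.065 0.03 1.17
2 -0.129 0.14 2.33
3 -0.194 0.32 3.48
4 -0.259 0.57 4.62
5 -0.323 0.9 5.73
6 -0.388 1.3 6.83
7 -0.453 1.77 7.9
8 -0.517 2.31 8.93
9 -0.582 2.91 9.93
10 -0.647 3.57 10.89
11 -0.711 4.3 11.8
12 -0.776 5.08 12.66
13 -0.84 5.92 13.47
14 -0.905 6.81 14.23
15 -0.97 7.75 14.92
16 -1.034 8.73 15.56
17 -1.099 9.74 16.12
18 -1.164 10.8 16.63
19 -1.228 11.88 17.06
20 -1.293 12.99 17.42
21 -1.313 13.33 17.52
```

>>> {"api": "send_rows", "payload": {
  "series": [
    {"ax":0,"ay":0,"az":-0.065,"dx":0.03,"dy":1.17,"dz":0,"hand":0.9},
    {"ax":0,"ay":0,"az":-0.13,"dx":0.14,"dy":2.33,"dz":0,"hand":0.9},
    {"ax":0,"ay":0,"az":-0.194,"dx":0.32,"dy":3.48,"dz":0,"hand":0.9},
    {"ax":0,"ay":0,"az":-0.26,"dx":0.57,"dy":4.62,"dz":0,"hand":0.9},
    {"ax":0,"ay":0,"az":-0.323,"dx":0.9,"dy":5.73,"dz":0,"hand":0.9},
    {"ax":0,"ay":0,"az":-0.39,"dx":1.3,"dy":6.83,"dz":0,"hand":0.9},
    {"ax":0,"ay":0,"az":-0.453,"dx":1.77,"dy":7.9,"dz":0,"hand":0.9},
    {"ax":0,"ay":0,"az":-0.517,"dx":2.31,"dy":8.93,"dz":0,"hand":0.9},
    {"ax":0,"ay":0,"az":-0.582,"dx":2.91,"dy":9.93,"dz":0,"hand":0.9},
    {"ax":0,"ay":0,"az":-0.647,"dx":3.57,"dy":10.89,"dz":0,"hand":0.9}
  ]
}}

```text
clock: 36.95
eef_pos: [511.7, 145.7, 181.6]
tool_rot: [-3.141, -0.002, 0.819]
force: [0.7, 2.1, 4.1]
width: 18.2
gripper_force: 58.4
```

```bash
cat > arc.py <<'E'
from h import *
s=read_state();print(s["eef_pos"],s["tool_rot"],s["width"],s["gripper_force"],s["force"])
p=sh(30,165);h=s["eef_pos"][:2];d=h-p;a0=np.arctan2(d[1],d[0]);r=np.hypot(*d);a1=PSI-np.pi/2
yaw=s["tool_rot"][2];tot=(a1-a0+np.pi)%(2*np.pi)-np.pi
print("r",r,"left",tot)
X=np.array([np.cos(yaw),np.sin(yaw)]);Y=np.array([np.sin(yaw),-np.cos(yaw)])
for k in range(1,12):
    t=tot*min(k/10,1)+(0.02 if k==11 else 0);q=p+180.2*np.array([np.cos(a0+t),np.sin(a0+t)])-h
    print(k,round(-t,3),(q@X/10).round(2),(q@Y/10).round(2))
E
python3 arc.py
```

```text
[511.67202123 145.67907502 181.57011317] [-3.14140804e+00 -1.52854617e-03  8.18972081e-01] 18.229457374257468 58.43170523643494 [0.69657973 2.13671915 4.11800805]
r 180.37019771007144 left 0.6449027085933845
1 -0.064 0.05 1.16
2 -0.129 0.15 2.32
3 -0.193 0.33 3.47
4 -0.258 0.58 4.6
5 -0.322 0.9 5.72
6 -0.387 1.3 6.81
7 -0.451 1.76 7.87
8 -0.516 2.3 8.91
9 -0.58 2.89 9.9
10 -0.645 3.55 10.86
11 -0.665 3.77 11.15
```

>>> {"api": "send_rows", "payload": {
  "series": [
    {"ax":0,"ay":0,"az":-0.065,"dx":0.03,"dy":1.17,"dz":0,"hand":0.9},
    {"ax":0,"ay":0,"az":-0.13,"dx":0.14,"dy":2.33,"dz":0,"hand":0.9},
    {"ax":0,"ay":0,"az":-0.194,"dx":0.32,"dy":3.48,"dz":0,"hand":0.9},
    {"ax":0,"ay":0,"az":-0.26,"dx":0.57,"dy":4.62,"dz":0,"hand":0.9},
    {"ax":0,"ay":0,"az":-0.323,"dx":0.9,"dy":5.73,"dz":0,"hand":0.9},
    {"ax":0,"ay":0,"az":-0.39,"dx":1.3,"dy":6.83,"dz":0,"hand":0.9},
    {"ax":0,"ay":0,"az":-0.453,"dx":1.77,"dy":7.9,"dz":0,"hand":0.9},
    {"ax":0,"ay":0,"az":-0.517,"dx":2.31,"dy":8.93,"dz":0,"hand":0.9},
    {"ax":0,"ay":0,"az":-0.58,"dx":2.89,"dy":9.9,"dz":0,"hand":0.9},
    {"ax":0,"ay":0,"az":-0.62,"dx":3.29,"dy":10.5,"dz":0,"hand":0.9}
  ]
}}

```text
clock: 37.95
eef_pos: [611.1, 98.1, 181.6]
tool_rot: [3.141, -0.001, 1.439]
force: [-1.8, 1.4, 4.4]
width: 18.4
gripper_force: 58.9
```

```bash
python3 arc.py | head -4; python3 arc.py | tail -2
```

```text
[611.07554314  98.14264667 181.60080906] [ 3.14061891e+00 -1.40523738e-03  1.43861656e+00] 18.44138765953086 58.89294683933258 [-1.75089948  1.4365145   4.38838605]
r 180.06258498860012 left 0.023552827528892983
1 -0.002 -0.01 0.04
2 -0.005 -0.01 0.08
10 -0.024 -0.01 0.42
11 -0.044 -0.0 0.78
```

Push on into the stop gently.

>>> {"api": "send_rows", "payload": {
  "series": [
    {"ax":0,"ay":0,"az":-0.02,"dx":0,"dy":0.2,"dz":0,"hand":0.9},
    {"ax":0,"ay":0,"az":-0.02,"dx":0,"dy":0.4,"dz":0,"hand":0.9},
    {"ax":0,"ay":0,"az":-0.02,"dx":0,"dy":0.6,"dz":0,"hand":0.9},
    {"ax":0,"ay":0,"az":-0.02,"dx":0,"dy":0.6,"dz":0,"hand":0.9},
    {"ax":0,"ay":0,"az":-0.02,"dx":0,"dy":0.6,"dz":0,"hand":0.9}
  ]
}}

```text
clock: 38.45
eef_pos: [613.3, 97.9, 181.6]
tool_rot: [-3.137, -0.001, 1.456]
force: [-7.6, 1.2, 10.5]
width: 18.0
gripper_force: 59.8
```

```bash
python3 arc.py | head -2
```

```text
[613.32005828  97.85950564 181.56487957] [-3.13654368e+00 -7.66490086e-04  1.45646543e+00] 18.030834117856617 59.765029549598694 [-7.56741456  1.20362748 10.52981498]
r 180.0483650340891 left 0.010988512713401732
```

>>> {"api": "send_rows", "payload": {
  "series": [
    {"ax":0,"ay":0,"az":0,"dx":0,"dy":0.15,"dz":0,"hand":0.9},
    {"ax":0,"ay":0,"az":0,"dx":0,"dy":0.3,"dz":0,"hand":0.9},
    {"ax":0,"ay":0,"az":0,"dx":0,"dy":0.3,"dz":0,"hand":0.9},
    {"ax":0,"ay":0,"az":0,"dx":0,"dy":0.3,"dz":0,"hand":0.9}
  ]
}}

```text
clock: 38.85
eef_pos: [613.3, 97.8, 181.5]
tool_rot: [-3.13, -0.0, 1.457]
force: [-14.7, 2.2, 16.8]
width: 18.2
gripper_force: 60.7
```

```bash
python3 arc.py | head -2
```

```text
[613.2929418   97.83589362 181.51168963] [-3.13047701e+00 -2.69597023e-04  1.45685480e+00] 18.214678213676354 60.72887063026428 [-14.73485871   2.22659256  16.76867187]
r 180.07518686741383 left 0.01112150150029656
```

>>> {"api": "send_rows", "payload": {
  "series": [
    {"ax":0,"ay":0,"az":0,"dx":0,"dy":-0.3,"dz":0,"hand":0.9},
    {"ax":0,"ay":0,"az":0,"dx":0,"dy":-0.6,"dz":0,"hand":0.9},
    {"ax":0,"ay":0,"az":0,"dx":0,"dy":-0.6,"dz":0,"hand":0},
    {"ax":0,"ay":0,"az":0,"dx":0,"dy":-0.6,"dz":0,"hand":0},
    {"ax":0,"ay":0,"az":0,"dx":0,"dy":-0.6,"dz":0,"hand":0},
    {"ax":0,"ay":0,"az":0,"dx":0,"dy":-0.6,"dz":-4,"hand":0},
    {"ax":0,"ay":0,"az":0,"dx":0,"dy":-0.6,"dz":-7,"hand":0},
    {"ax":0,"ay":0,"az":0,"dx":5.8,"dy":-12.8,"dz":-7,"hand":0},
    {"ax":0,"ay":0,"az":0,"dx":5.8,"dy":-12.8,"dz":-7,"hand":0},
    {"ax":0,"ay":0,"az":0,"dx":5.8,"dy":-12.8,"dz":-7,"hand":0}
  ]
}}

```text
clock: 39.85
eef_pos: [495.8, 170.0, 250.6]
tool_rot: [-3.14, -0.0, 1.457]
force: [-0.1, 1.1, -0.4]
width: 85.3
gripper_force: 0.0
```

>>> {"api": "send_rows", "payload": {
  "series": [
    {"ax":0,"ay":0,"az":0,"dx":0,"dy":0,"dz":3,"hand":0},
    {"ax":0,"ay":0,"az":0,"dx":0,"dy":0,"dz":6,"hand":0},
    {"ax":0,"ay":0,"az":0,"dx":0,"dy":0,"dz":6,"hand":0},
    {"ax":0,"ay":0,"az":0,"dx":0,"dy":0,"dz":6,"hand":0}
  ]
}}

```text
clock: 40.25
eef_pos: [498.8, 168.3, 190.8]
tool_rot: [-3.141, 0.001, 1.455]
force: [0.1, 0.6, -0.2]
width: 85.3
gripper_force: 0.0
```

Run:
```python
from h import *
s=read_state();print(s["eef_pos"],s["tool_rot"],s["width"],s["clock"],s["force"])
w=snap("wrist")
for b in blobs(w,(0,180,80),(6,255,255),100): print(b,ray(w,*b[0],142))
g=snap("top")
for b in blobs(g,(0,180,80),(6,255,255),12): print(b[0],ray(g,*b[0],142).round(1))
print(to(493,172.5,117,1.457))
```

```text
[498.76746541 168.25611203 190.77023105] [-3.14086048e+00  7.26850408e-04  1.45532215e+00] 85.29961898486249 40.25 [ 0.09899952  0.63442759 -0.20000913]
(array([306.3962704, 255.6029526]), array([ 288,  232,   37,   47, 1287], dtype=int32)) [492.14802518 178.0583856  142.        ]
(array([303.50625, 415.05   ]), array([293, 408,  22,  15, 160], dtype=int32)) [478.25514757  80.63714718 142.        ]
[ 79.82291667 176.875     ] [709.6 783.6 142. ]
[186.         198.83561644] [652.  467.6 142. ]
[ 77.11111111 225.73737374] [564.8 783.8 142. ]
[ 74.57692308 275.02884615] [420.5 783.5 142. ]
{'d': [0.31, -0.74, 7.49], 'az': np.float64(-0.002)}
```

>>> {"api": "send_rows", "payload": {
  "series": [
    {"ax":0,"ay":0,"az":0,"dx":0.4,"dy":-0.75,"dz":2,"hand":0},
    {"ax":0,"ay":0,"az":0,"dx":0.4,"dy":-0.75,"dz":5,"hand":0},
    {"ax":0,"ay":0,"az":0,"dx":0.4,"dy":-0.75,"dz":7.4,"hand":0},
    {"ax":0,"ay":0,"az":0,"dx":0.4,"dy":-0.75,"dz":7.4,"hand":0},
    {"ax":0,"ay":0,"az":0,"dx":0.4,"dy":-0.75,"dz":7.4,"hand":0.9},
    {"ax":0,"ay":0,"az":0,"dx":0.4,"dy":-0.75,"dz":7.4,"hand":0.9},
    {"ax":0,"ay":0,"az":0,"dx":0.4,"dy":-0.75,"dz":7.4,"hand":0.9},
    {"ax":0,"ay":0,"az":0,"dx":0.4,"dy":-0.75,"dz":7.4,"hand":0.9},
    {"ax":0,"ay":0,"az":0,"dx":0.4,"dy":-0.75,"dz":7.4,"hand":0.9},
    {"ax":0,"ay":0,"az":0,"dx":0.4,"dy":-0.75,"dz":7.4,"hand":0.9}
  ]
}}

```text
clock: 41.35
eef_pos: [492.2, 173.7, 117.4]
tool_rot: [3.14, -0.001, 1.456]
force: [-0.6, -0.1, 5.7]
width: 18.3
gripper_force: 58.4
```

Run:
```python
from h import *
s=read_state();print(s["eef_pos"],s["tool_rot"],s["width"],s["clock"],s["force"],s["gripper_force"])
w=snap("wrist")
for b in blobs(w,(0,180,60),(6,255,255),100): print(b,ray(w,*b[0],142))
```

```text
[492.24071619 173.67824259 117.43794366] [ 3.14015535e+00 -8.26501821e-04  1.45594672e+00] 18.27231416518472 41.35 [-0.59537974 -0.12924428  5.74934384] 58.43500077724457
(array([320.38869258, 328.6548881 ]), array([ 294,  287,   54,   81, 3396], dtype=int32)) [492.55097522 180.79504275 142.        ]
```

>>> {"api": "send_rows", "payload": {
  "series": [
    {"ax":0,"ay":0,"az":0,"dx":0,"dy":0,"dz":-2,"hand":0.9},
    {"ax":0,"ay":0,"az":0,"dx":0,"dy":0,"dz":-5,"hand":0.9},
    {"ax":0,"ay":0,"az":0,"dx":0,"dy":0,"dz":-10,"hand":0.9},
    {"ax":0,"ay":0,"az":0,"dx":0,"dy":0,"dz":-15,"hand":0.9},
    {"ax":0,"ay":0,"az":0,"dx":-27.5,"dy":6,"dz":-15.5,"hand":0.9},
    {"ax":0,"ay":0,"az":0,"dx":-27.5,"dy":6,"dz":-15.5,"hand":0.9},
    {"ax":0,"ay":0,"az":0,"dx":-27.5,"dy":6,"dz":-15.5,"hand":0.9},
    {"ax":0,"ay":0,"az":0,"dx":-27.5,"dy":6,"dz":-15.5,"hand":0.9},
    {"ax":0,"ay":0,"az":0,"dx":-27.5,"dy":6,"dz":-15.5,"hand":0.9},
    {"ax":0,"ay":0,"az":0,"dx":-27.5,"dy":6,"dz":-15.5,"hand":0.9}
  ]
}}

```text
clock: 42.4
eef_pos: [519.0, -111.1, 271.6]
tool_rot: [-3.141, 0.002, 1.452]
force: [0.1, 0.4, -0.8]
width: 18.1
gripper_force: 59.0
```

>>> {"api": "send_rows", "payload": {
  "series": [
    {"ax":0,"ay":0,"az":0,"dx":0,"dy":3.9,"dz":0,"hand":0.9},
    {"ax":0,"ay":0,"az":0,"dx":0,"dy":7.8,"dz":0,"hand":0.9},
    {"ax":0,"ay":0,"az":0,"dx":0,"dy":7.8,"dz":0,"hand":0.9},
    {"ax":0,"ay":0,"az":0,"dx":0,"dy":7.8,"dz":0,"hand":0.9},
    {"ax":0,"ay":0,"az":0,"dx":0,"dy":7.8,"dz":0,"hand":0.9}
  ]
}}

```text
clock: 42.9
eef_pos: [595.9, -115.3, 271.2]
tool_rot: [-3.139, -0.0, 1.456]
force: [-0.4, -0.3, -0.5]
width: 18.1
gripper_force: 59.1
```

Run:
```python
from h import *
s=read_state();print(s["eef_pos"],s["tool_rot"],s["width"],s["clock"],s["gripper_force"])
w=snap("wrist","w9.png"); np.savez("w9.npz",**w)
print(proj(w,[*sh(30,-165),182]))
```

```text
[ 595.87728745 -115.33786479  271.16337074] [-3.13940319e+00 -5.87817096e-05  1.45593540e+00] 18.119214548092167 42.9 59.12501335144043
[312.84465002 143.58551291]
```

View pics/w9.png

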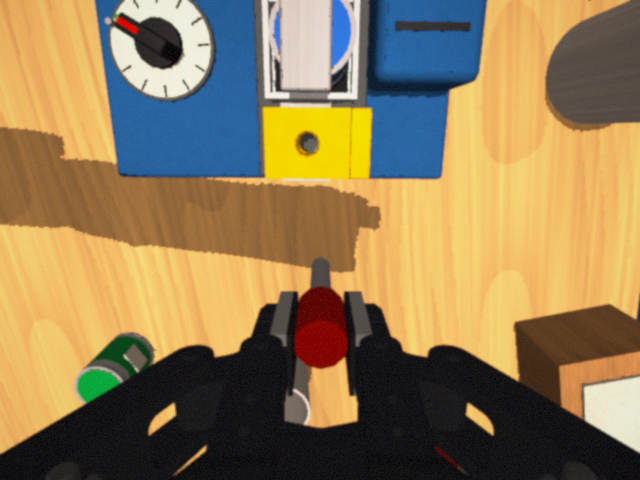

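The fork hole is at (309,143). The pin hangs straight, with its tip at (320,263) and head top at (320,342).

Run:
```python
from h import *
w=dict(np.load("w9.npz"))
s=read_state()
p=w["pixels"][125:160,290:330]; g=cv2.cvtColor(p,cv2.COLOR_RGB2HSV)
m=((g[:,:,1]<170)|(g[:,:,2]<150)).astype(np.uint8)
n,l,st,c=cv2.connectedComponentsWithStats(m)
for i in range(1,n):
    if st[i][4]>30: print(c[i]+[290,125],st[i])
H=ray(w,309,143,182)
z=s["eef_pos"][2]
tip=ray(w,320.5,264,z-60); head=ray(w,320.3,342,z+24.6)
print(H,tip,head,"TCP",s["eef_pos"])
for q in(tip,head):
    print("move world",(H-q)[:2], to(*(s["eef_pos"][:2]+(H-q)[:2]),z))
```

```text
[307.94528875 142.29179331] [  8   7  20  22 329]
[595.98683396 -50.77036729 182.        ] [ 595.42103497 -114.66378356  211.48695698] [ 595.68330599 -113.0245443   296.08695698] TCP [ 595.92556887 -115.33004586  271.48695698]
move world [ 0.56579898 63.89341627] {'d': [6.35, -0.68, 0.0], 'az': 0}
move world [ 0.30352797 62.254177  ] {'d': [6.19, -0.68, 0.0], 'az': 0}
```

>>> {"api": "send_rows", "payload": {
  "series": [
    {"ax":0,"ay":0,"az":0,"dx":3,"dy":-0.3,"dz":0,"hand":0.9},
    {"ax":0,"ay":0,"az":0,"dx":6.25,"dy":-0.7,"dz":0,"hand":0.9},
    {"ax":0,"ay":0,"az":0,"dx":6.25,"dy":-0.7,"dz":1,"hand":0.9},
    {"ax":0,"ay":0,"az":0,"dx":6.25,"dy":-0.7,"dz":2.1,"hand":0.9},
    {"ax":0,"ay":0,"az":0,"dx":6.25,"dy":-0.7,"dz":2.1,"hand":0.9},
    {"ax":0,"ay":0,"az":0,"dx":6.25,"dy":-0.7,"dz":2.1,"hand":0.9}
  ]
}}

```text
clock: 43.55
eef_pos: [596.8, -54.1, 250.5]
tool_rot: [-3.141, 0.001, 1.454]
force: [0.1, -0.5, -0.6]
width: 18.1
gripper_force: 59.1
```

Run:
```python
from h import *
s=read_state();print(s["eef_pos"],s["tool_rot"],s["force"])
w=snap("wrist"); np.savez("w10.npz",**w)
cv2.imwrite("pics/w10.png",cv2.resize(w["pixels"][190:390,220:420,::-1],None,fx=3,fy=3))
print("hole now",proj(w,[595.8,-50.6,182]))
```

```text
[596.81801321 -54.1460498  250.46792623] [-3.14075311e+00  8.82609634e-04  1.45392843e+00] [ 0.05147177 -0.54878905 -0.57520933]
hole now [318.81419393 254.20753709]
```

View pics/w10.png

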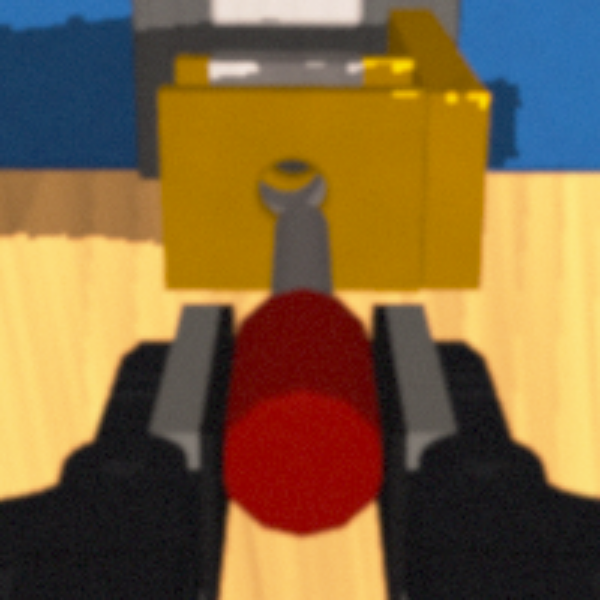

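The hole is centred at about (292,189) in the crop. The shaft tip is at (303,205), so the pin is about 11 crop px to the right of it.

Run:
```python
from h import *
w=dict(np.load("w10.npz"))
s=read_state()
H=ray(w,317.3,253.2,182); z=s["eef_pos"][2]
t=ray(w,321,267.3,z-57.4); hd=ray(w,321,344.3,z+24.6); sh_=ray(w,321,190+290/3-2,z-7.4)
print(H,t,hd)
for q in(t,hd):
    d=(H-q)[:2]; yaw=s["tool_rot"][2]
    print(d,"dx",(d@[np.cos(yaw),np.sin(yaw)]).round(1),"dy",(d@[np.sin(yaw),-np.cos(yaw)]).round(1))
```

```text
[595.01476632 -49.90304388 182.        ] [596.58918647 -54.5100346  193.41638979] [596.72939741 -52.65854181 275.41638979]
[-1.57442015  4.60699072] dx 4.4 dy -2.1
[-1.71463109  2.75549793] dx 2.5 dy -2.0
```

>>> {"api": "send_rows", "payload": {
  "series": [
    {"ax":0,"ay":0,"az":0,"dx":0.3,"dy":-0.2,"dz":0,"hand":0.9},
    {"ax":0,"ay":0,"az":0,"dx":0.3,"dy":-0.2,"dz":0,"hand":0.9},
    {"ax":0,"ay":0,"az":0,"dx":0.3,"dy":-0.2,"dz":0,"hand":0.9}
  ]
}}

```text
clock: 43.9
eef_pos: [595.8, -49.4, 251.0]
tool_rot: [3.141, -0.0, 1.456]
force: [-0.0, -0.2, -1.0]
width: 18.1
gripper_force: 59.1
```

Run:
```python
from h import *
s=read_state();print(s["eef_pos"],s["tool_rot"],s["force"])
w=snap("wrist"); np.savez("w10.npz",**w)
cv2.imwrite("pics/w11.png",cv2.resize(w["pixels"][220:300,270:370,::-1],None,fx=6,fy=6,interpolation=2))
```

```text
[595.80815871 -49.44450805 250.95437011] [ 3.14122657e+00 -1.47652044e-04  1.45594616e+00] [-0.01844745 -0.17796787 -1.00230375]
```

View pics/w11.png

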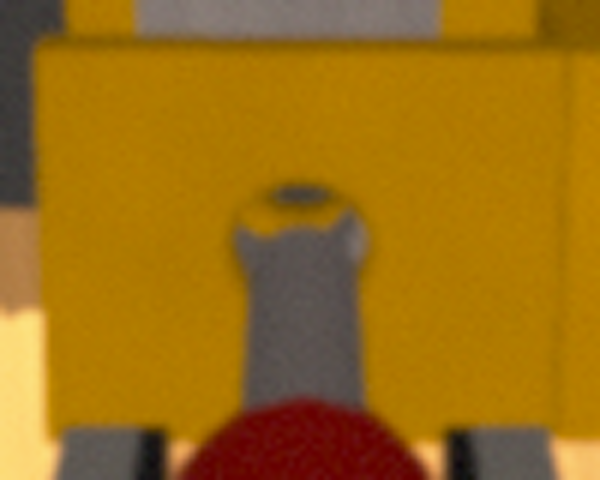

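Run:
```python
from h import *
w=dict(np.load("w10.npz")); s=read_state(); z=s["eef_pos"][2]
print("hole",ray(w,320.5,261.2,182))
print("tip hemi",ray(w,320.9,267.2,z-57.4),"flat",ray(w,320.9,266.7,z-61))
b=[b for b in blobs(w,(0,180,60),(6,255,255),800)]; print(b)
x,y,ww,hh,_=b[0][1]; print("head",ray(w,x+ww/2-.5,y+hh-ww*.48,z+24.6))
```

```text
hole [595.34467097 -50.2890822  182.        ]
tip hemi [595.60486089 -49.84135395 193.49420746] flat [595.49877895 -50.8329944  189.89420746]
[(array([320.31026253, 328.97822196]), array([ 294,  287,   54,   81, 3352], dtype=int32))]
head [595.59694395 -47.35546679 275.49420746]
```

>>> {"api": "send_rows", "payload": {
  "series": [
    {"ax":0,"ay":0,"az":0,"dx":-0.03,"dy":0,"dz":0.3,"hand":0.9},
    {"ax":0,"ay":0,"az":0,"dx":-0.03,"dy":0,"dz":0.6,"hand":0.9},
    {"ax":0,"ay":0,"az":0,"dx":-0.03,"dy":0,"dz":0.9,"hand":0.9},
    {"ax":0,"ay":0,"az":0,"dx":-0.03,"dy":0,"dz":1.2,"hand":0.9},
    {"ax":0,"ay":0,"az":0,"dx":-0.03,"dy":0,"dz":1.4,"hand":0.9},
    {"ax":0,"ay":0,"az":0,"dx":-0.03,"dy":0,"dz":1.4,"hand":0.9}
  ]
}}

```text
clock: 44.55
eef_pos: [595.4, -49.7, 236.2]
tool_rot: [-3.141, 0.0, 1.456]
force: [-0.2, 0.4, -0.8]
width: 17.7
gripper_force: 59.1
```

>>> {"api": "send_rows", "payload": {
  "series": [
    {"ax":0,"ay":0,"az":0,"dx":0,"dy":0,"dz":0.4,"hand":0.9},
    {"ax":0,"ay":0,"az":0,"dx":0,"dy":0,"dz":0.8,"hand":0.9},
    {"ax":0,"ay":0,"az":0,"dx":0,"dy":0,"dz":1.2,"hand":0.9},
    {"ax":0,"ay":0,"az":0,"dx":0,"dy":0,"dz":1.6,"hand":0.9},
    {"ax":0,"ay":0,"az":0,"dx":0,"dy":0,"dz":1.8,"hand":0.9},
    {"ax":0,"ay":0,"az":0,"dx":0,"dy":0,"dz":1.8,"hand":0.9}
  ]
}}

```text
clock: 45.15
eef_pos: [595.5, -49.7, 218.2]
tool_rot: [-3.141, 0.0, 1.456]
force: [-0.6, 0.6, -0.5]
width: 17.9
gripper_force: 59.1
```

>>> {"api": "send_rows", "payload": {
  "series": [
    {"ax":0,"ay":0,"az":0,"dx":0,"dy":0,"dz":0.3,"hand":0.9},
    {"ax":0,"ay":0,"az":0,"dx":0,"dy":0,"dz":0.6,"hand":0.9},
    {"ax":0,"ay":0,"az":0,"dx":0,"dy":0,"dz":0.9,"hand":0.9},
    {"ax":0,"ay":0,"az":0,"dx":0,"dy":0,"dz":0.9,"hand":0.9}
  ]
}}

```text
clock: 45.55
eef_pos: [595.4, -49.7, 209.2]
tool_rot: [-3.141, -0.0, 1.456]
force: [0.2, 0.3, -0.0]
width: 18.2
gripper_force: 59.1
```

>>> {"api": "send_rows", "payload": {
  "series": [
    {"ax":0,"ay":0,"az":0,"dx":0,"dy":0,"dz":0.5,"hand":0.9},
    {"ax":0,"ay":0,"az":0,"dx":0,"dy":0,"dz":1.0,"hand":0.9},
    {"ax":0,"ay":0,"az":0,"dx":0,"dy":0,"dz":1.5,"hand":0.9},
    {"ax":0,"ay":0,"az":0,"dx":0,"dy":0,"dz":1.9,"hand":0.9},
    {"ax":0,"ay":0,"az":0,"dx":0,"dy":0,"dz":2.2,"hand":0.9},
    {"ax":0,"ay":0,"az":0,"dx":0,"dy":0,"dz":2.2,"hand":0.9}
  ]
}}

```text
clock: 46.15
eef_pos: [595.6, -49.7, 189.8]
tool_rot: [3.141, -0.001, 1.456]
force: [-5.6, 0.5, 15.7]
width: 18.0
gripper_force: 61.0
```

>>> {"api": "send_rows", "payload": {
  "series": [
    {"ax":0,"ay":0,"az":0,"dx":0,"dy":0,"dz":0,"hand":0.4},
    {"ax":0,"ay":0,"az":0,"dx":0,"dy":0,"dz":0,"hand":0.4},
    {"ax":0,"ay":0,"az":0,"dx":0,"dy":0,"dz":0,"hand":0.4},
    {"ax":0,"ay":0,"az":0,"dx":0,"dy":0,"dz":-3,"hand":0.4},
    {"ax":0,"ay":0,"az":0,"dx":0,"dy":0,"dz":-7,"hand":0.4},
    {"ax":0,"ay":0,"az":0,"dx":0,"dy":0,"dz":-11,"hand":0.4},
    {"ax":0,"ay":0,"az":0,"dx":-12,"dy":0,"dz":-11,"hand":0.4},
    {"ax":0,"ay":0,"az":0,"dx":-12,"dy":0,"dz":-11,"hand":0.4},
    {"ax":0,"ay":0,"az":0,"dx":-12,"dy":0,"dz":-11,"hand":0.4},
    {"ax":0,"ay":0,"az":0,"dx":-12,"dy":0,"dz":-11,"hand":0.4}
  ]
}}

```text
clock: 47.15
eef_pos: [580.6, -174.2, 297.5]
tool_rot: [-3.141, 0.003, 1.449]
force: [-0.5, -0.1, -0.3]
width: 50.9
gripper_force: 0.0
```

Run:
```python
from h import *
s=read_state();print(s["eef_pos"],s["clock"],s["width"])
w=snap("wrist"); sc=snap("scene")
a=sc["pixels"][140:480,140:480,::-1]; b=w["pixels"][0:340,120:460,::-1]
cv2.imwrite("pics/f.png",cv2.resize(np.hstack([a,b]),None,fx=1.17,fy=1.17))
```

```text
[ 580.58020424 -174.18058791  297.53405008] 47.15 50.91836747289116
```

View pics/f.png

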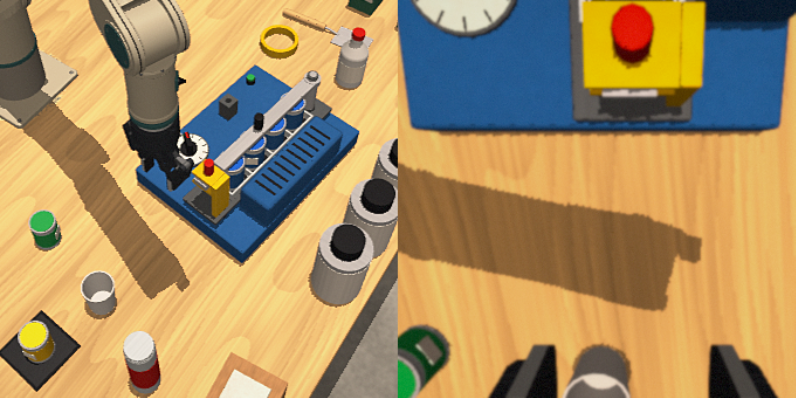

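The pin's red head sits flush on the fork, the bar is closed over the four tins, and the yellow tin is on the mat. I'll let the arm settle, then hand the job in.

>>> {"api": "send_rows", "payload": {
  "series": [
    {"ax":0,"ay":0,"az":0,"dx":0,"dy":0,"dz":0,"hand":0.4},
    {"ax":0,"ay":0,"az":0,"dx":0,"dy":0,"dz":0,"hand":0.4},
    {"ax":0,"ay":0,"az":0,"dx":0,"dy":0,"dz":0,"hand":0.4}
  ]
}}

```text
clock: 47.55
eef_pos: [582.3, -167.5, 297.6]
tool_rot: [-3.141, -0.001, 1.458]
force: [0.5, 0.4, -0.2]
width: 50.8
gripper_force: 0.0
```

```bash
python3 -c "
from cell import finish_job
print(finish_job())"
```

```text
the job is handed in; nothing more can be done
None
```

The job is handed in at about 48 s: the yellow tin stands on the mat, all four blue tins are in pockets, the bar is against its stop, the pin is home, the counter is at zero, and I moved nothing else; no verdict was returned.

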